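Clip a sample tube into the tilted disc mixer and wind its timer

ROBOT

A 7-joint arm with a two-finger parallel gripper is mounted at the origin on the work surface. World frame = base frame: x ahead of the robot, y to its left, z up, the work surface at z = 0. Lengths are in mm, angles in rad, forces in N, time in s.
With the tool pointing down it reaches from about 400 to 875 mm from the base axis. Payload 4.4 kg.
Tool frame: the origin (TCP) lies at the very end of the fingers, on their centre line; the grasp point (between the pads) lies 19 mm behind it; y points along the fingers, z is the direction in which the jaws open and shut, and the axes are right-handed (so a half turn about y gives the same grasp; the last joint's range is limited). The gripper opens to 85 mm and grips with 20 to 120 N. Pads are 22 mm wide; open, the fingers measure 114 mm over their backs; the gripper's body (76 mm by 85 mm) begins 54 mm behind the grasp point. The pads swing forward as they close: fully open they stand 13 mm farther back than shut.
Start: joints at [1.115, 0.628, 0.038, 1.517, -0.027, 0.996, -0.02], TCP at [247.03, -601.244, 231.313] pointing down, gripper open.
Joint ranges: [-3.06, 3.06], [-0.37, 2.12], [-1.25, 1.32], [0.18, 2.47], [-1.1, 4.24], [0.23, 1.98], [-2.94, 2.94]. Speed limits (rad/s): [2.57, 2.57, 3.14, 3.14, 3.14, 3.14, 3.14].

INTERFACE

Orientations are given as [roll, pitch, yaw] about the fixed x, y, z axes, in that order (R = Rz(yaw) Ry(pitch) Rx(roll)).
In Python, from cell import read_state, get_image, finish_job gives the robot as it stands. The module is installed in compiled form; this text tells all that it offers.
- The arm moves only by the tool servo_tool, never from a script. Its argument "increments" is a list of rows, each an object of numbers: "dx", "dy", "dz": the shift along the world's x, y, z in cm; "ax", "ay", "az": the turn, a rotation vector about the world's x, y, z in rad; "claw": the closure, from -1 (fully open) to 1 (shut). A call has 1 to 8 rows; each row is the pose to reach, as a shift and turn from the pose commanded when the call began; what a row does not reach only later rows make up. A row lasts 1/12 s, in which the tool goes at most 41.7 mm and 7.16 degrees, less where a joint would pass 70% of its speed; a pose out of reach is approached as far as the arm can. A call with a gripper value outside its range is refused whole. The fingers move at their own pace and stop on an object; the grip force is fixed at half the most. Time passes only in rows, so rows that repeat a pose let the fingers close. It gives the time, the measured TCP pose, the force and the opening at its end, in the units of the state.
- read_state(): the state, without advancing time (a new reading comes with each control period).
- get_image(name): name is "scene" or "side" or "wrist"; returns a dict with "color" (400x640x3 uint8, red, green, blue), "fov_y" (degrees; the focal length in pixels is half the picture's height over the tangent of half this angle, whatever the lens; pixels are square), "cx", "cy" (the principal point, pixels), "R" (3x3) and "t" (3): a world point X has camera coordinates R X + t. Camera axes: x right, y down, z forward; pixel columns grow to the right and rows downward; lengths in mm; the calibration is good to about 2 mm. A picture is of the moment at which its call begins. There is no depth.
- finish_job(): hands the job in, once; it reports no verdict.
The state is a dict: "clock": time; "qpos": joint angles; "qd": joint speeds; "tau": joint torques, N m; "eef_pos": TCP position; "tool_rot": TCP orientation; "force": force on the tool from outside, world axes, zero at the start; "torque": the same for the moment, N m; "width": finger opening in mm.
Only numpy, scipy, OpenCV 4.12 (cv2) and the standard library are available. Lean on these libraries where they do the work, as an engineer would, in place of code of your own. Each camera call takes 0.05 s, during which the arm holds its last target.

TASK

Load the amber glass tube lying in the grey bench cradle into the empty pair of spring clips on the mixer's tilted disc: press it straight in, gently because it is glass, and do not let go until all the jaws have snapped shut over it and it sits fully home. Then start the run: wind the mixer's timer clockwise, in as many partial turns as it takes, until it comes up against its stop. Leave the other jars and bottles where they stand.

Things in the scene. Friction and masses are not known exactly. Their poses are not given: they have to be found in the camera images.
- mixer: bench mixer, fixed: grey base 210 (x) by 370 (y) by 55 mm high, front facing its -x; origin on the work surface under the yoke (113 mm wide, 160 mm high); the base reaches to 110 mm on its -y side, 260 mm on its +y side. The yoke carries at (30, 0, 140) mm the pivot of the head with the disc, whose face looks up and to the mixer's front. The timer knob stands on the deck at (-35, 200) mm
- head (a joint): tilt of the disc head about the yoke pivot, rad: 0 = disc level, grows as the disc's face leans towards the mixer's front; starts between 0.5 and 0.7 and is clamped there
- disc (a joint): rotation of the disc about its own axis, rad, counter-clockwise seen from above; starts between -0.35 and 0.35; held by its gearbox, it does not turn by itself
- station (a point): empty station on the lower half of the disc: where the middle of a seated tube's axis belongs. z = outward normal of the disc, y = along the tube, x = in the disc's plane, from its front (low) to its rear (high) edge. The disc, 196 mm across, has its face 38 mm below this point (-z), its axis at x = +42 mm. Two clips stand on one bar at y = -32 and +32 mm, 52 mm free between them
- mouth (a point): 30 mm out (+z) from the station point, same axes. Each clip, 12 mm wide, has a rigid V saddle under the tube and two spring jaws; funnel mouth 38 mm wide at the jaw tips, 4 mm below this point, 18 mm at the throat 17 mm below. Pressed along -z a tube spreads the jaws (12 to 25 N in all), snaps past, then stops on the saddles. The clips' bar is clamped up to 7 mm higher or lower than stated: not reported, feel it
- loaded (a point): the same point of the station on the upper half of the disc, 84 mm from the empty one (+x), which already holds an identical tube; its axes are like those of the empty station
- jaw_a_low (a joint): one of the four spring jaws of the empty station, 12 mm wide: y = -32 mm clip, front (low) jaw. Radians it stands open: 0 shut on nothing, 0 to 0.06 shut on a seated tube, about 0.2 while the tube squeezes through the mouth. It cannot be opened except by pushing something through
- jaw_a_high (a joint): one of the four spring jaws of the empty station, 12 mm wide: y = -32 mm clip, rear (high) jaw. Radians it stands open: 0 shut on nothing, 0 to 0.06 shut on a seated tube, about 0.2 while the tube squeezes through the mouth. It cannot be opened except by pushing something through
- jaw_b_low (a joint): one of the four spring jaws of the empty station, 12 mm wide: y = +32 mm clip, front (low) jaw. Radians it stands open: 0 shut on nothing, 0 to 0.06 shut on a seated tube, about 0.2 while the tube squeezes through the mouth. It cannot be opened except by pushing something through
- jaw_b_high (a joint): one of the four spring jaws of the empty station, 12 mm wide: y = +32 mm clip, rear (high) jaw. Radians it stands open: 0 shut on nothing, 0 to 0.06 shut on a seated tube, about 0.2 while the tube squeezes through the mouth. It cannot be opened except by pushing something through
- tube: loose amber glass tube with black screw cap, 60 to 120 g: straight body 32 mm across, 104 mm long, origin in its middle on the axis, x towards the cap (38 mm across, from x = 52 to 72 mm); round bottom to x = -68 mm. Goes into the clips either way round, straight body centred on them to about 10 mm. Breaks if its contact forces with jaws and saddles, added up (about twice the push), pass 80 N
- cradle: fixed grey plastic bench cradle, base 118 (x) by 66 by 8 mm, origin under its middle; two V saddles at x = -38 and +38 mm (11 mm wide, 48 mm across, 44 mm high) carry the tube lying along x with its axis 46 mm above the work surface; the 65 mm between the saddles are open
- timer (a joint): spring-wound run timer, rad: 0 = run down, grows as it is wound clockwise seen from above, firm stop at 2.8 (fully wound); starts between 0 and 0.4. Winding takes 0.13 to 0.22 N m; it stays where it is left
- timer_grip (a point): on the vertical axis of the timer's black knob, 86 mm above the work surface: x runs along the knob's bar (60 mm long, 15 mm wide), away from its white index mark. The bar's top lies 9 mm above this point, the round skirt (62 mm across) 23 mm below it and the deck 31 mm below it
- jar: bystander: amber jar with black lid, 68 mm across, 85 mm high, origin under its middle
- flask: bystander: white plastic bottle, 62 mm across, 150 mm high, origin under its middle
- tin: bystander: white jar, 72 mm across, 70 mm high, origin under its middle
Things that resemble listed ones, but are neither listed nor needed, are in the scene too. What is shaped like the tube but blue or red is not meant.

How it is judged (in metres and radians):
On the way, in this order (a step that is already met when the one before it is completed fails the run):
1. the tube is home in both clips with all four jaws shut over it, while the gripper still holds it (distance between tube and station below 0.015 m and z of tube in the frame of station below 0.01 m and angle between the x axis of tube and the y axis of station, either way round below 0.07 rad and value of joint each of jaw_a_low, jaw_a_high, jaw_b_low, jaw_b_high below 0.09 rad and contact force between the fingers and tube above 1 N), for 0.15 s.
2. then the timer is wound up to its stop, the tube still home (distance between tube and station below 0.015 m and z of tube in the frame of station below 0.01 m and angle between the x axis of tube and the y axis of station, either way round below 0.07 rad and value of joint each of jaw_a_low, jaw_a_high, jaw_b_low, jaw_b_high below 0.09 rad and value of joint timer above 2.6 rad), for 0.2 s.
At the end, for the whole second after the job is handed in: The tube rests in the empty station, released: its middle within 15 mm of the station point (at most 10 mm above it along the disc's normal), its axis within 4 degrees of the station's, all four jaws shut over it (below 0.09 rad); the timer is wound beyond 2.6 rad of its 2.8 (all of step 2 and linear speed of tube below 0.02 m/s and contact force between the fingers and tube below 0.1 N and contact force between the fingers and mixer below 0.1 N); the robot touches nothing.
It fails at once if the tube is let go in or above the clips before it is home (distance between tube and station below 0.07 m and (z of tube in the frame of station above 0.015 m or value of joint any of jaw_a_low, jaw_a_high, jaw_b_low, jaw_b_high above 0.15 rad) and contact force between the fingers and tube below 0.05 N).
It fails at once if the glass tube is pressed against the mixer with more than 80 N (contact force between tube and mixer above 80 N).
It fails at once if a jar or bottle is moved (distance of any of jar, flask, tin from where it was at the start of the episode above 0.025 m).
It also fails if it takes over 61 s, if anything falls off the work surface, if the arm or the gripper's body presses on something with over 40 N, if the wrist force passes 120 N, or if a joint passes its speed limit or range.

## Working session

There is one attempt and no reset: what is moved stays moved. The work goes in short steps, Python scripts to look and compute and a tool call to move; the robot and the scene stay as the last step left them, time stands still between calls to the robot, and variables do not carry over. Pictures are saved under pics/ and viewed, and the job is handed in when it is done.

Besides the shell and the picture viewer there is one more tool, called as name(argument=value, ...), one argument or row to a line, values as JSON. servo_tool: Moves the arm, as the interface text tells. Its arguments: {"type":"object","properties":{"increments":{"type":"array","items":{"type":"object","properties":{"dx":{"type":"number"},"dy":{"type":"number"},"dz":{"type":"number"},"ax":{"type":"number"},"ay":{"type":"number"},"az":{"type":"number"},"claw":{"type":"number"}}}}},"required":["increments"]}

```bash
mkdir -p pics; python3 - <<'E'
from cell import *
import cv2,pickle
s=read_state();print(s)
for n in ["scene","side","wrist"]:
    d=get_image(n);pickle.dump(d,open(f'pics/{n}0.pkl','wb'))
    cv2.imwrite(f'pics/{n}0.png',d['color'][:,:,::-1]);print(n,d['fov_y'],d['cx'],d['cy'],d['R'],d['t'])
E
```

```text
{'clock': 0.0, 'qpos': array([ 1.11520191,  0.62935387,  0.03845567,  1.51839743, -0.02701635,
        0.99629002, -0.01999828]), 'qd': array([ 3.28751634e-04, -4.63003072e-05, -2.78982529e-04,  4.24290678e-04,
       -1.19348786e-03, -1.76029672e-04, -2.11161744e-04]), 'tau': array([ 3.18841594e-04, -5.63392460e+01,  1.22644544e+00, -1.93443757e+01,
        1.10453193e-02,  1.05944794e-02, -1.38104397e-05]), 'eef_pos': array([ 246.77884247, -600.64058802,  230.37491008]), 'tool_rot': array([-1.57272653e+00, -2.08672986e-05, -2.75181716e+00]), 'force': array([ 0.45530052, -0.1355829 ,  0.06110005]), 'torque': array([-0.02194959, -0.01594718, -0.00125586]), 'width': 85.68878445366659}
scene 48.335940393496145 329.67214891090475 195.82216478413545 [[ 0.84992126  0.52678154  0.01162128]
 [ 0.36954408 -0.58021902 -0.72579822]
 [-0.37559422  0.62116592 -0.68780948]] [-426.37823446  -84.18245992 1758.78003303]
side 51.300415975088605 325.7946968799662 201.0115404136605 [[-0.85606701 -0.51637222  0.02256096]
 [-0.33244096  0.51666382 -0.78901299]
 [ 0.39576796 -0.68294818 -0.61396213]] [ 425.86880652  329.1967659  1055.82541146]
wrist 70.65460196767009 320.8947900385757 199.7102296341774 [[ 0.38022901 -0.92489095 -0.00162384]
 [-0.88181804 -0.36304989  0.3009846 ]
 [-0.27896747 -0.11301114 -0.95362762]] [-649.24008476  -39.36723724  380.68579397]
```

View pics/scene0.png

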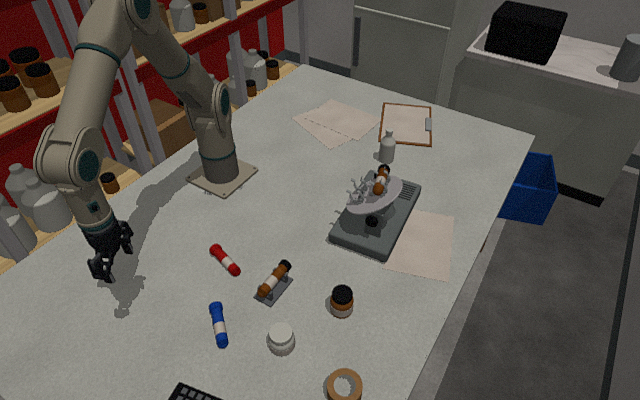

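View pics/side0.png

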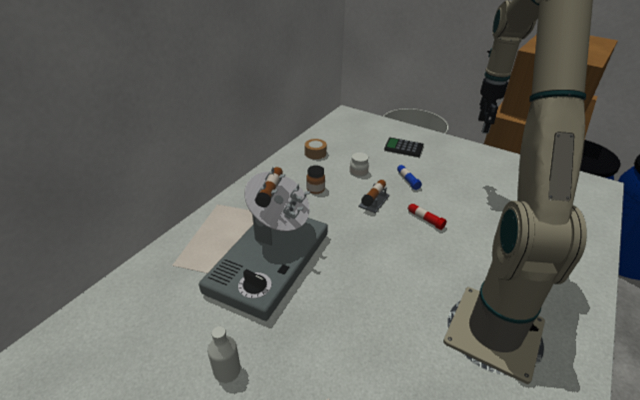

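View pics/wrist0.png

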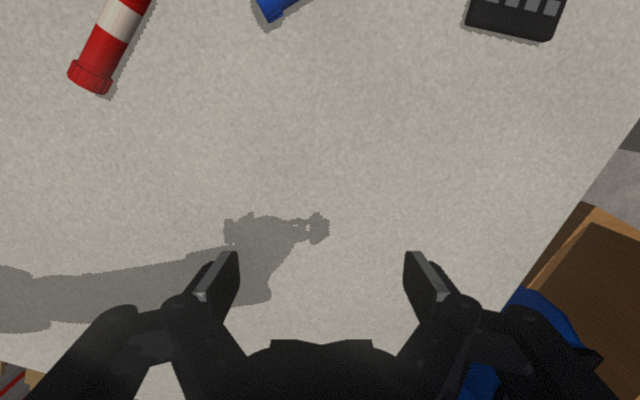

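```bash
cat > h.py <<'E'
import numpy as np,cv2,pickle
from cell import *
def K(d):
    f=200/np.tan(np.radians(d['fov_y'])/2);return f,d['cx'],d['cy']
def ray(d,u,v):
    f,cx,cy=K(d);R=np.array(d['R']);t=np.array(d['t'])
    return -R.T@t, R.T@np.array([(u-cx)/f,(v-cy)/f,1])
def onz(d,u,v,z):
    c,r=ray(d,u,v);return c+r*(z-c[2])/r[2]
def proj(d,X):
    f,cx,cy=K(d);p=np.array(d['R'])@np.array(X,float)+np.array(d['t']);return np.array([f*p[0]/p[2]+cx,f*p[1]/p[2]+cy])
def tri(a,pa,b,pb):
    c1,r1=ray(a,*pa);c2,r2=ray(b,*pb)
    A=np.stack([r1,-r2],1);s=np.linalg.lstsq(A,c2-c1,rcond=None)[0]
    p,q=c1+r1*s[0],c2+r2*s[1];return (p+q)/2,np.linalg.norm(p-q)
def load(n): return pickle.load(open(f'pics/{n}.pkl','rb'))
def grab(n,tag):
    d=get_image(n);pickle.dump(d,open(f'pics/{tag}.pkl','wb'));cv2.imwrite(f'pics/{tag}.png',d['color'][:,:,::-1]);return d
def crop(d,x,y,w,h,s,fn):
    im=cv2.resize(d['color'][y:y+h,x:x+w,::-1],None,fx=s,fy=s,interpolation=cv2.INTER_CUBIC);cv2.imwrite('pics/'+fn,im)
E
python3 - <<'E'
from h import *
a=load('scene0');b=load('side0')
crop(a,320,150,120,120,5,'c1.png');crop(b,190,150,150,180,3.3,'c2.png')
crop(a,230,240,90,80,6,'c3.png');crop(b,340,160,90,70,6,'c4.png')
E
```

```text
(no output)
```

View pics/c1.png

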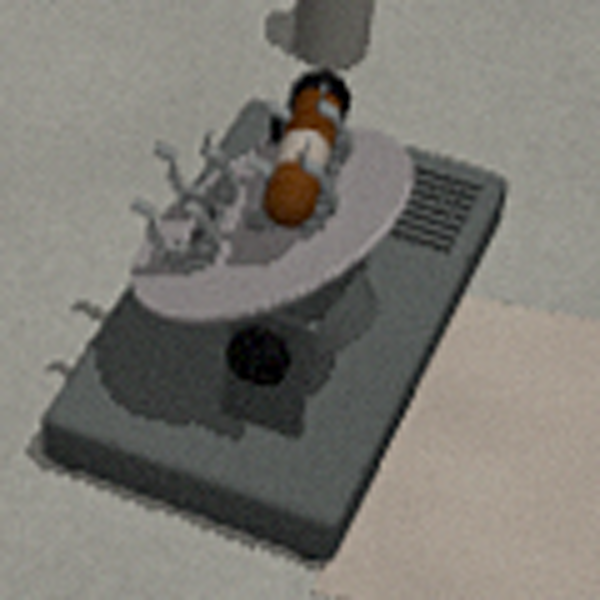

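View pics/c2.png

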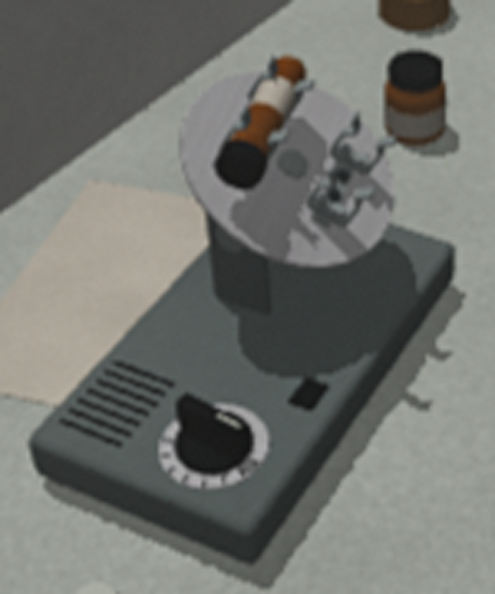

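View pics/c3.png

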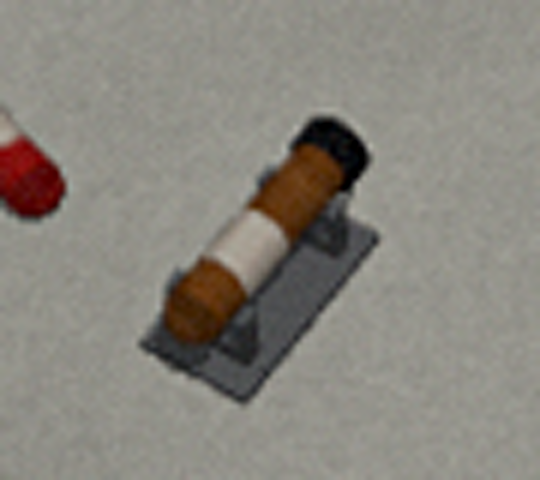

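View pics/c4.png

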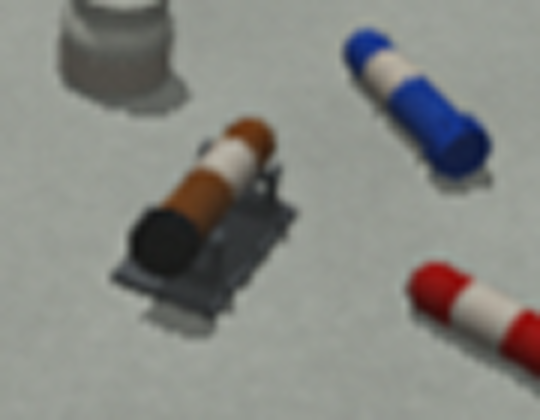

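```bash
python3 - <<'E'
from h import *
np.set_printoptions(precision=1,suppress=True)
a=load('scene0');b=load('side0')
for n,(u,v) in dict(FL=(43,425),R=(325,528),RR=(505,183)).items():
    print('scene',n,onz(a,320+u/5,150+v/5,53))
for n,(u,v) in dict(BR=(32,440),FR=(253,545),FL=(455,245)).items():
    print('side',n,onz(b,190+u/3.3,150+v/3.3,53))
# knob skirt top z=63; disc ring
print('knob skirt side',onz(b,190+215/3.3,150+446/3.3,60))
# tube
for z in [46]:
  for n,(u,v) in dict(bottom=(190,320),cap=(338,155),wmid=(250,250)).items(): print('tube sc',n,onz(a,230+u/6,240+v/6,z))
  for n,(u,v) in dict(bottom=(250,135),wmid=(230,165),cap=(165,240)).items(): print('tube sd',n,onz(b,340+u/6,160+v/6,z))
# cradle base corners z=8
for u,v in [(140,345),(247,402),(380,238)]: print('cr sc',onz(a,230+u/6,240+v/6,8))
for u,v in [(112,275),(213,312),(297,212)]: print('cr sd',onz(b,340+u/6,160+v/6,8))
print('white mid tri',tri(a,(230+248/6,240+250/6),b,(340+230/6,160+163/6)))
E
```

```text
scene FL [548.7 -83.7  53. ]
scene R [744.4 -61.9  53. ]
scene RR [710.9 299.9  53. ]
side BR [697.5 308.9  53. ]
side FR [488.5 296.1  53. ]
side FL [535.4 -73.   53. ]
knob skirt side [567.3 241.3  60. ]
tube sc bottom [ 500.  -376.5   46. ]
tube sc cap [ 502.1 -256.3   46. ]
tube sc wmid [ 499.7 -327.8   46. ]
tube sd bottom [ 493.8 -376.5   46. ]
tube sd wmid [ 490.8 -342.5   46. ]
tube sd cap [ 490.7 -257.8   46. ]
cr sc [ 469. -383.    8.]
cr sc [ 534.2 -380.7    8. ]
cr sc [ 533.  -265.6    8. ]
cr sd [ 521.  -257.6    8. ]
cr sd [ 457.4 -258.7    8. ]
cr sd [ 456.  -370.7    8. ]
white mid tri (array([ 494.6, -333.4,   50.6]), np.float64(13.76813000224602))
```

servo_tool(
  increments=[
    {"dx":3,"dy":3.3,"az":0.12},
    {"dx":6,"dy":6.6,"az":0.24},
    {"dx":9,"dy":9.9,"az":0.36},
    {"dx":12,"dy":13.2,"az":0.48},
    {"dx":15,"dy":16.5,"az":0.6},
    {"dx":18,"dy":19.8,"az":0.72},
    {"dx":21,"dy":23.1,"az":0.84},
    {"dx":24,"dy":26.4,"az":0.96},
  ],
)

```text
invalid input at $.increments[0]: expected keys dx, dy, dz, ax, ay, az, claw
```

servo_tool(
  increments=[
    {"dx":0,"dy":0,"az":0.12},
    {"az":0.22},
    {"az":0.22},
    {"az":0.22},
  ],
)

```text
invalid input at $.increments[0]: expected keys dx, dy, dz, ax, ay, az, claw
```

```bash
python3 - <<'E'
from h import *
np.set_printoptions(precision=3,suppress=True)
s=read_state();print(s['clock'],s['eef_pos'],s['tool_rot'],s['qpos'])
d=grab('wrist','w1'); a=grab('scene','s1'); b=grab('side','d1')
print(-np.array(d['R']).T@d['t'],d['R'][2])
print(proj(a,s['eef_pos']),proj(b,s['eef_pos']))
crop(a,170,160,200,150,4,'c5.png')
E
```

```text
0.15 [ 246.836 -600.8    230.6  ] [-1.572 -0.    -2.752] [ 1.115  0.629  0.038  1.518 -0.027  0.996 -0.02 ]
[ 318.364 -571.799  373.947] [-0.279 -0.113 -0.954]
[121.263 269.796] [481.001 129.201]
```

View pics/w1.png

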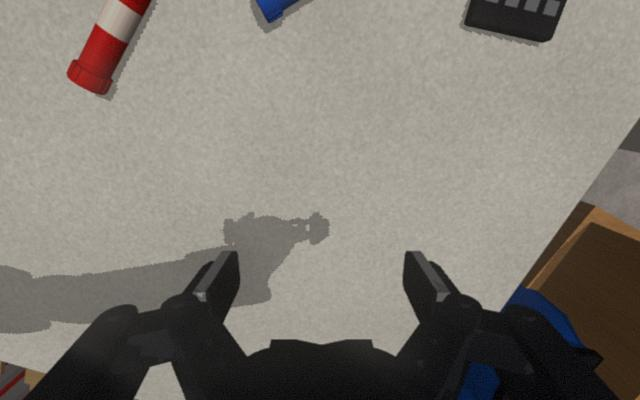

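View pics/s1.png

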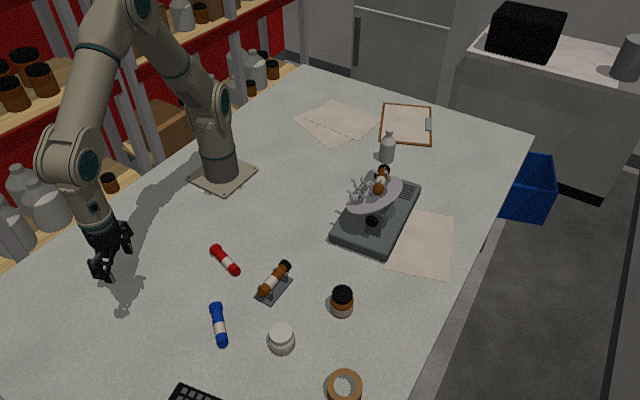

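View pics/d1.png

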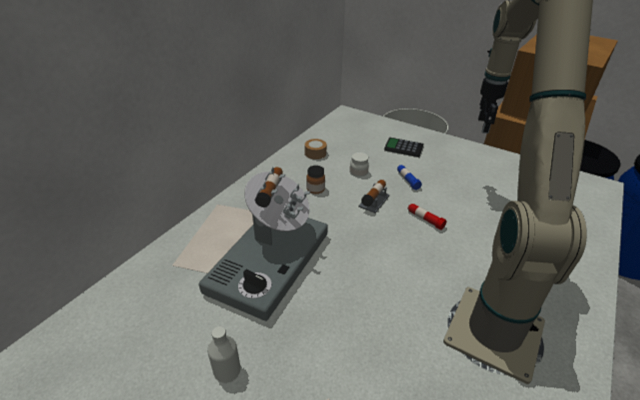

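servo_tool(
  increments=[
    {"dx":3,"dy":3.3,"dz":0,"ax":0,"ay":0,"az":0.12,"claw":-1},
    {"dx":6,"dy":6.6,"dz":0,"ax":0,"ay":0,"az":0.24,"claw":-1},
    {"dx":9,"dy":9.9,"dz":0,"ax":0,"ay":0,"az":0.36,"claw":-1},
    {"dx":12,"dy":13.2,"dz":0,"ax":0,"ay":0,"az":0.48,"claw":-1},
    {"dx":15,"dy":16.5,"dz":0,"ax":0,"ay":0,"az":0.6,"claw":-1},
    {"dx":18,"dy":19.8,"dz":0,"ax":0,"ay":0,"az":0.72,"claw":-1},
    {"dx":21,"dy":23.1,"dz":0,"ax":0,"ay":0,"az":0.84,"claw":-1},
    {"dx":24,"dy":26.4,"dz":0,"ax":0,"ay":0,"az":0.96,"claw":-1},
  ],
)

```text
clock: 0.97
eef_pos: [472.3, -353.1, 231.5]
tool_rot: [-1.57, -0.0, -1.786]
force: [0.5, -0.7, -0.8]
width: 85.3
```

servo_tool(
  increments=[
    {"dx":0,"dy":0,"dz":0,"ax":0,"ay":0,"az":0.12,"claw":-1},
    {"dx":0,"dy":0,"dz":0,"ax":0,"ay":0,"az":0.22,"claw":-1},
    {"dx":0,"dy":0,"dz":0,"ax":0,"ay":0,"az":0.22,"claw":-1},
    {"dx":0,"dy":0,"dz":0,"ax":0,"ay":0,"az":0.22,"claw":-1},
  ],
)

```text
clock: 1.3
eef_pos: [470.9, -354.9, 231.2]
tool_rot: [-1.571, 0.0, -1.575]
force: [0.5, -0.4, -0.5]
width: 85.4
```

```bash
python3 - <<'E'
from h import *
np.set_printoptions(precision=3,suppress=True)
s=read_state();print(s['clock'],s['eef_pos'],s['tool_rot'],s['qpos'])
d=grab('wrist','w1')
print(-np.array(d['R']).T@d['t'],d['R'][2])
E
```

```text
1.3 [ 470.923 -354.945  231.187] [-1.571  0.    -1.575] [ 0.785  0.553 -0.292  1.686  0.19   0.931  0.416]
[ 471.465 -277.995  374.554] [-0.001 -0.301 -0.954]
```

View pics/w1.png

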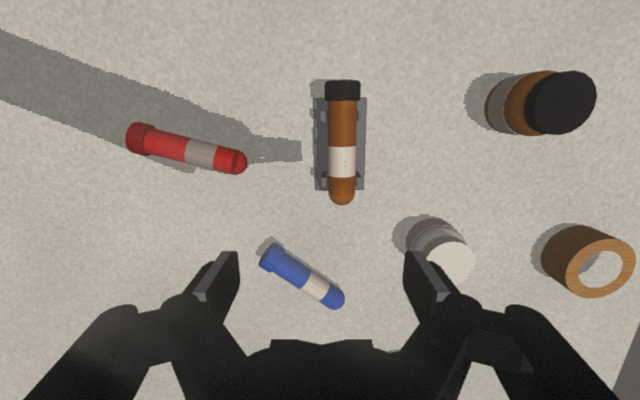

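```bash
python3 - <<'E'
from h import *
np.set_printoptions(precision=1,suppress=True)
d=load('w1');crop(d,290,60,100,160,5,'c6.png') if 0 else crop(d,290,70,100,145,4,'c6.png')
im=d['color'].astype(int);r,g,b=im[...,0],im[...,1],im[...,2]
m=((r-b>35)|((r<40)&(g<40)))
m[:, :300]=0;m[:,390:]=0;m[:75]=0;m[215:]=0
# per-row left/right edges
for v in [90,95,110,120,130,140,170,180]:
    u=np.where(m[v])[0]
    if len(u): print(v,u.min(),u.max(),onz(d,u.min()-.5,v,46),onz(d,u.max()+.5,v,46))
for v in range(76,104):
    pass
vs=np.where(m[:,342])[0];print(vs.min(),vs.max(),onz(d,342,vs.min()-.5,65),onz(d,342,vs.max()+.5,46))
col=im[75:215,342].sum(1);print(list(zip(range(75,215),col)))
E
```

```text
90 328 328 [ 478.7 -256.7   46. ] [ 479.8 -256.7   46. ]
110 329 356 [ 479.9 -277.4   46. ] [ 511.  -277.5   46. ]
120 329 355 [ 479.9 -288.1   46. ] [ 510.2 -288.2   46. ]
130 329 355 [ 480. -299.   46.] [ 510.6 -299.1   46. ]
140 329 355 [ 480.  -310.1   46. ] [ 510.9 -310.3   46. ]
180 329 354 [ 480.2 -357.1   46. ] [ 511.3 -357.2   46. ]
100 204 [ 493.3 -267.1   65. ] [ 496.9 -388.    46. ]
[(75, np.int64(516)), (76, np.int64(517)), (77, np.int64(525)), (78, np.int64(518)), (79, np.int64(380)), (80, np.int64(195)), (81, np.int64(131)), (82, np.int64(132)), (83, np.int64(139)), (84, np.int64(140)), (85, np.int64(134)), (86, np.int64(147)), (87, np.int64(146)), (88, np.int64(137)), (89, np.int64(131)), (90, np.int64(127)), (91, np.int64(130)), (92, np.int64(136)), (93, np.int64(121)), (94, np.int64(139)), (95, np.int64(121)), (96, np.int64(144)), (97, np.int64(146)), (98, np.int64(132)), (99, np.int64(134)), (100, np.int64(159)), (101, np.int64(253)), (102, np.int64(272)), (103, np.int64(272)), (104, np.int64(267)), (105, np.int64(277)), (106, np.int64(277)), (107, np.int64(265)), 
[... 1653 characters left out ...]
3, np.int64(244)), (184, np.int64(243)), (185, np.int64(247)), (186, np.int64(246)), (187, np.int64(245)), (188, np.int64(251)), (189, np.int64(256)), (190, np.int64(259)), (191, np.int64(271)), (192, np.int64(274)), (193, np.int64(277)), (194, np.int64(274)), (195, np.int64(259)), (196, np.int64(282)), (197, np.int64(282)), (198, np.int64(273)), (199, np.int64(278)), (200, np.int64(278)), (201, np.int64(276)), (202, np.int64(264)), (203, np.int64(253)), (204, np.int64(260)), (205, np.int64(416)), (206, np.int64(533)), (207, np.int64(531)), (208, np.int64(512)), (209, np.int64(516)), (210, np.int64(527)), (211, np.int64(535)), (212, np.int64(532)), (213, np.int64(533)), (214, np.int64(526))]
```

View pics/c6.png

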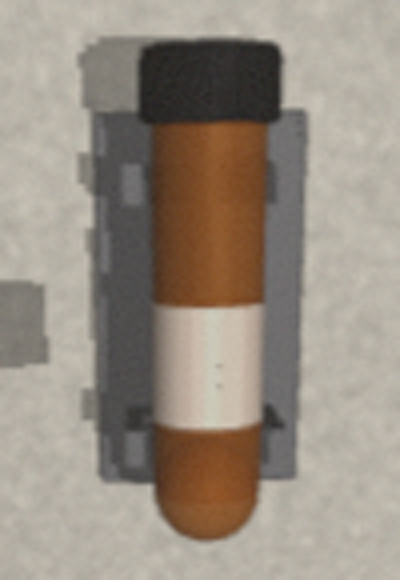

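servo_tool(
  increments=[
    {"dx":1.2,"dy":1.7,"dz":-3,"ax":0,"ay":0,"az":0.01,"claw":-1},
    {"dx":2.45,"dy":3.5,"dz":-7,"ax":0,"ay":0,"az":0.01,"claw":-1},
    {"dx":2.45,"dy":3.5,"dz":-11,"ax":0,"ay":0,"az":0.01,"claw":-1},
    {"dx":2.45,"dy":3.5,"dz":-14,"ax":0,"ay":0,"az":0.01,"claw":-1},
    {"dx":2.45,"dy":3.5,"dz":-14,"ax":0,"ay":0,"az":0.01,"claw":-1},
    {"dx":2.45,"dy":3.5,"dz":-14,"ax":0,"ay":0,"az":0.01,"claw":-1},
  ],
)

```text
clock: 1.85
eef_pos: [494.4, -319.7, 90.3]
tool_rot: [-1.574, 0.001, -1.564]
force: [-0.0, 0.1, -0.5]
width: 85.6
```

```bash
python3 - <<'E'
from h import *
np.set_printoptions(precision=3,suppress=True)
s=read_state();print(s['clock'],s['eef_pos'],s['tool_rot'],s['qpos'])
d=grab('wrist','w2')
E
```

```text
1.85 [ 494.402 -319.747   90.298] [-1.574  0.001 -1.564] [ 0.675  0.736 -0.236  1.804  0.268  0.637  0.287]
```

View pics/w2.png

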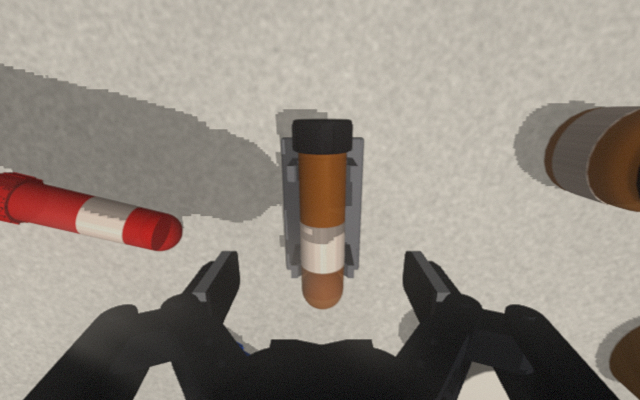

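```bash
python3 - <<'E'
from h import *
np.set_printoptions(precision=1,suppress=True)
d=load('w2')
print(onz(d,322,308,46),onz(d,322,152.5,61),onz(d,299.5,190,46),onz(d,346.5,190,46),onz(d,301,285,46),onz(d,344,285,46))
print('cradle',onz(d,284,138,8),onz(d,364,138,8))
E
```

```text
[ 495.9 -392.    46. ] [ 494.8 -267.1   61. ] [ 479.6 -295.1   46. ] [ 512.  -294.8   46. ] [ 479.5 -371.    46. ] [ 512.6 -370.7   46. ]
cradle [ 465.  -263.4    8. ] [ 527.8 -262.9    8. ]
```

servo_tool(
  increments=[
    {"dx":0,"dy":0,"dz":-3.0,"ax":0,"ay":0,"az":0,"claw":-1},
    {"dx":0,"dy":0,"dz":-5.2,"ax":0,"ay":0,"az":0,"claw":-1},
    {"dx":0,"dy":0,"dz":-6.4,"ax":0,"ay":0,"az":0,"claw":-1},
    {"dx":0,"dy":0,"dz":-6.4,"ax":0,"ay":0,"az":0,"claw":-1},
  ],
)

```text
clock: 2.23
eef_pos: [495.4, -320.1, 27.2]
tool_rot: [-1.571, -0.0, -1.563]
force: [-0.3, 0.6, -0.3]
width: 85.3
```

servo_tool(
  increments=[
    {"dx":0,"dy":0,"dz":0,"ax":0,"ay":0,"az":0,"claw":1},
    {"dx":0,"dy":0,"dz":0,"ax":0,"ay":0,"az":0,"claw":1},
    {"dx":0,"dy":0,"dz":0,"ax":0,"ay":0,"az":0,"claw":1},
    {"dx":0,"dy":0,"dz":0,"ax":0,"ay":0,"az":0,"claw":1},
    {"dx":0,"dy":0,"dz":0,"ax":0,"ay":0,"az":0,"claw":1},
    {"dx":0,"dy":0,"dz":0,"ax":0,"ay":0,"az":0,"claw":1},
  ],
)

```text
clock: 2.73
eef_pos: [494.9, -320.1, 28.7]
tool_rot: [-1.572, -0.001, -1.562]
force: [-2.9, 0.7, 8.8]
width: 30.2
```

```bash
python3 - <<'E'
from h import *
np.set_printoptions(precision=3,suppress=True)
s=read_state();print(s['clock'],s['eef_pos'],s['tool_rot'],s['force'],s['width'])
d=grab('wrist','w3')
E
```

```text
2.7333 [ 494.902 -320.092   28.708] [-1.572 -0.001 -1.562] [-2.866  0.677  8.779] 30.211183543431886
```

View pics/w3.png

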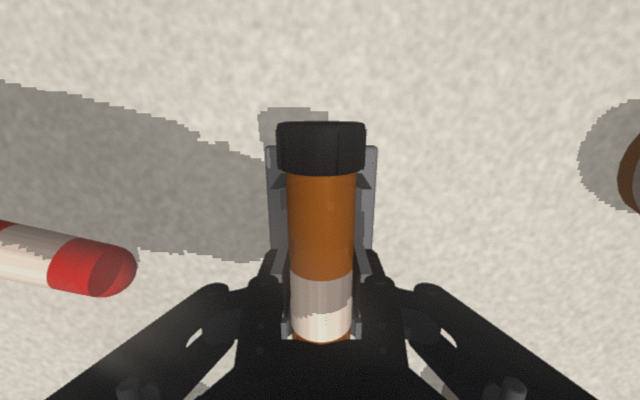

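servo_tool(
  increments=[
    {"dx":0,"dy":0,"dz":1,"ax":0,"ay":0,"az":0,"claw":1},
    {"dx":0,"dy":0,"dz":3,"ax":0,"ay":0,"az":0,"claw":1},
    {"dx":0,"dy":0,"dz":6,"ax":0,"ay":0,"az":0,"claw":1},
    {"dx":0,"dy":0,"dz":10,"ax":0,"ay":0,"az":0,"claw":1},
    {"dx":0,"dy":0,"dz":14,"ax":0,"ay":0,"az":0,"claw":1},
    {"dx":0,"dy":0,"dz":18,"ax":0,"ay":0,"az":0,"claw":1},
    {"dx":0,"dy":0,"dz":22,"ax":0,"ay":0,"az":0,"claw":1},
    {"dx":0,"dy":0,"dz":22,"ax":0,"ay":0,"az":0,"claw":1},
  ],
)

```text
clock: 3.45
eef_pos: [500.3, -321.5, 256.6]
tool_rot: [-1.557, -0.008, -1.562]
force: [0.9, -0.4, -0.1]
width: 30.1
```

```bash
python3 - <<'E'
from h import *
np.set_printoptions(precision=3,suppress=True)
s=read_state();print(s['clock'],s['eef_pos'],s['tool_rot'],s['force'],s['width'])
d=grab('wrist','w4')
E
```

```text
3.45 [ 500.337 -321.488  256.59 ] [-1.557 -0.008 -1.562] [ 0.866 -0.396 -0.105] 30.132622001970695
```

View pics/w4.png

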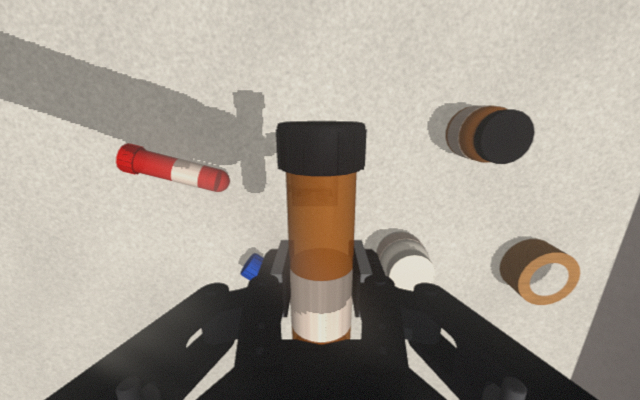

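servo_tool(
  increments=[
    {"dx":-0.3,"dy":3,"dz":2,"ax":0,"ay":0,"az":0,"claw":1},
    {"dx":-0.6,"dy":7,"dz":4,"ax":0,"ay":0,"az":0,"claw":1},
    {"dx":-0.9,"dy":11,"dz":6,"ax":0,"ay":0,"az":0,"claw":1},
    {"dx":-1.2,"dy":15,"dz":8,"ax":0,"ay":0,"az":0,"claw":1},
    {"dx":-1.5,"dy":19,"dz":10,"ax":0,"ay":0,"az":0,"claw":1},
    {"dx":-1.5,"dy":23,"dz":10,"ax":0,"ay":0,"az":0,"claw":1},
    {"dx":-1.5,"dy":26,"dz":10,"ax":0,"ay":0,"az":0,"claw":1},
    {"dx":-1.5,"dy":26,"dz":10,"ax":0,"ay":0,"az":0,"claw":1},
  ],
)

```text
clock: 4.17
eef_pos: [480.1, -49.7, 347.9]
tool_rot: [-1.57, 0.005, -1.549]
force: [0.6, 0.4, -0.6]
width: 30.3
```

```bash
python3 - <<'E'
from h import *
np.set_printoptions(precision=3,suppress=True)
s=read_state();print(s['clock'],s['eef_pos'],s['tool_rot'],s['force'],s['width'],s['qd'])
d=grab('wrist','w5')
E
```

```text
4.1667 [480.13  -49.666 347.901] [-1.57   0.005 -1.549] [ 0.554  0.379 -0.554] 30.304585338817866 [ 0.067  0.029  0.098 -0.014  0.066  0.004  0.104]
```

View pics/w5.png

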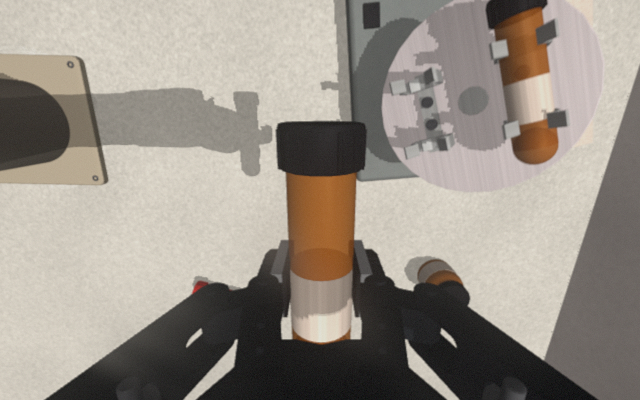

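servo_tool(
  increments=[
    {"dx":0,"dy":2,"dz":0,"ax":0,"ay":0,"az":0,"claw":1},
    {"dx":0,"dy":4,"dz":0,"ax":0,"ay":0,"az":0,"claw":1},
    {"dx":0,"dy":4,"dz":0,"ax":0,"ay":0,"az":0,"claw":1},
    {"dx":0,"dy":4,"dz":0,"ax":0,"ay":0,"az":0,"claw":1},
    {"dx":0,"dy":4,"dz":0,"ax":0,"ay":0,"az":0,"claw":1},
  ],
)

```text
clock: 4.63
eef_pos: [480.4, -21.1, 346.6]
tool_rot: [-1.572, -0.001, -1.563]
force: [-0.9, -0.5, -1.1]
width: 30.3
```

```bash
python3 - <<'E'
from h import *
np.set_printoptions(precision=3,suppress=True)
s=read_state();print(s['clock'],s['eef_pos'],s['tool_rot'],s['qd'])
d=grab('wrist','w6');crop(d,330,0,300,240,2.6,'c7.png')
E
```

```text
4.6333 [480.376 -21.128 346.614] [-1.572 -0.001 -1.563] [ 0.01  -0.001  0.004 -0.004 -0.002  0.    -0.003]
```

servo_tool(
  increments=[
    {"dx":0,"dy":3,"dz":0,"ax":0,"ay":0,"az":0,"claw":1},
    {"dx":0,"dy":6,"dz":0,"ax":0,"ay":0,"az":0,"claw":1},
    {"dx":0,"dy":9,"dz":0,"ax":0,"ay":0,"az":0,"claw":1},
    {"dx":0,"dy":9,"dz":0,"ax":0,"ay":0,"az":0,"claw":1},
    {"dx":0,"dy":9,"dz":0,"ax":0,"ay":0,"az":0,"claw":1},
    {"dx":0,"dy":9,"dz":0,"ax":0,"ay":0,"az":0,"claw":1},
  ],
)

```text
clock: 5.18
eef_pos: [480.9, 68.7, 347.0]
tool_rot: [-1.571, -0.001, -1.564]
force: [-0.3, -0.3, -0.4]
width: 30.4
```

```bash
python3 - <<'E'
from h import *
np.set_printoptions(precision=3,suppress=True)
s=read_state();print(s['clock'],s['eef_pos'],s['tool_rot'],s['qd'])
d=grab('wrist','w7');crop(d,330,0,300,240,2.6,'c8.png')
E
```

```text
5.1833 [480.864  68.714 346.984] [-1.571 -0.001 -1.564] [ 0.015  0.     0.012  0.002 -0.    -0.002 -0.001]
```

View pics/c7.png

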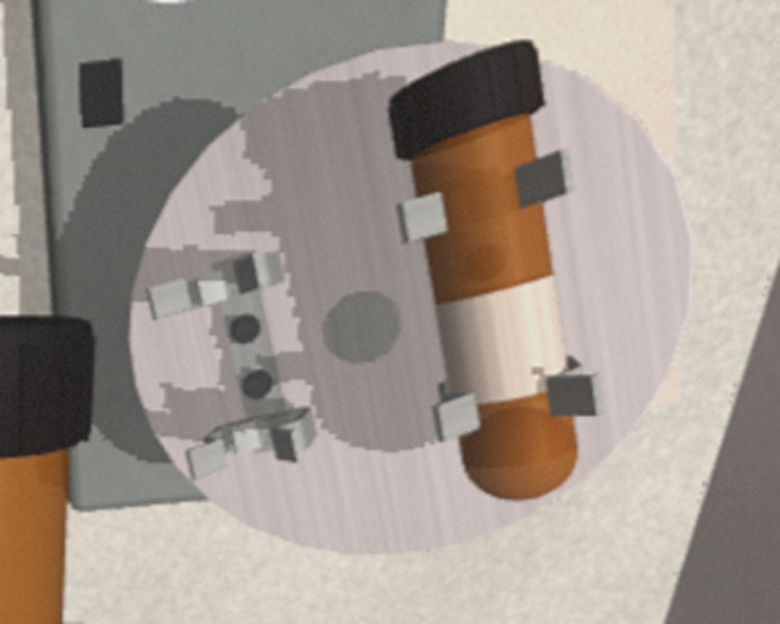

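View pics/c8.png

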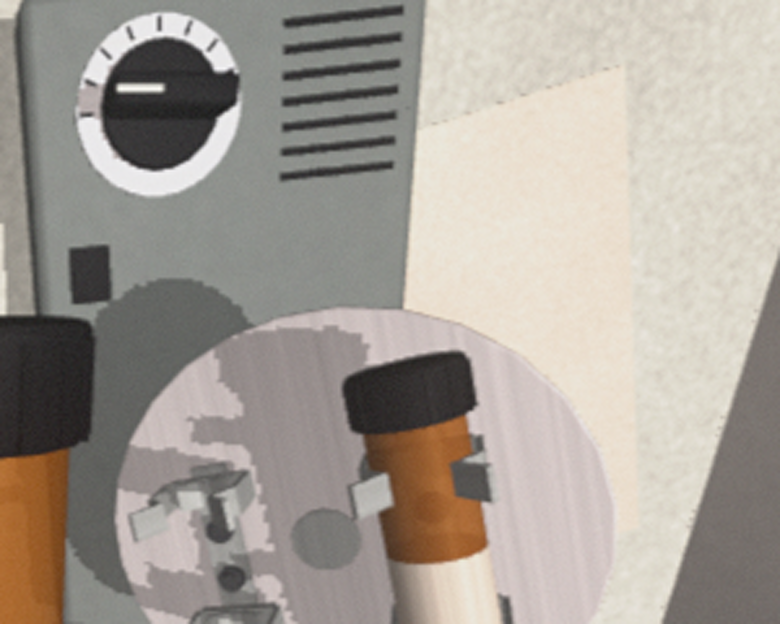

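View pics/w7.png

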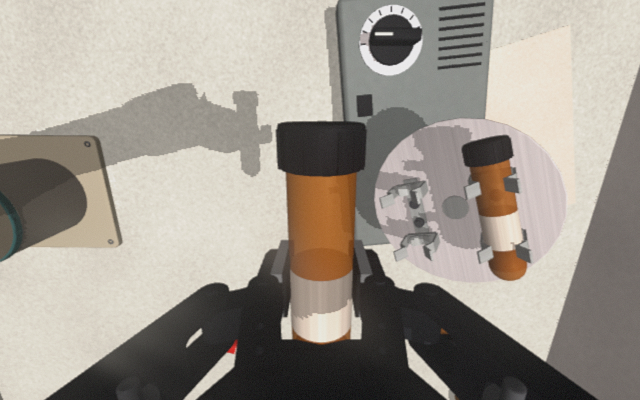

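```bash
python3 - <<'E'
from h import *
d=load('w7');crop(d,360,105,220,190,3.6,'c9.png')
d6=load('w6');crop(d6,370,5,240,220,3.3,'c10.png')
E
```

```text
(no output)
```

View pics/c9.png

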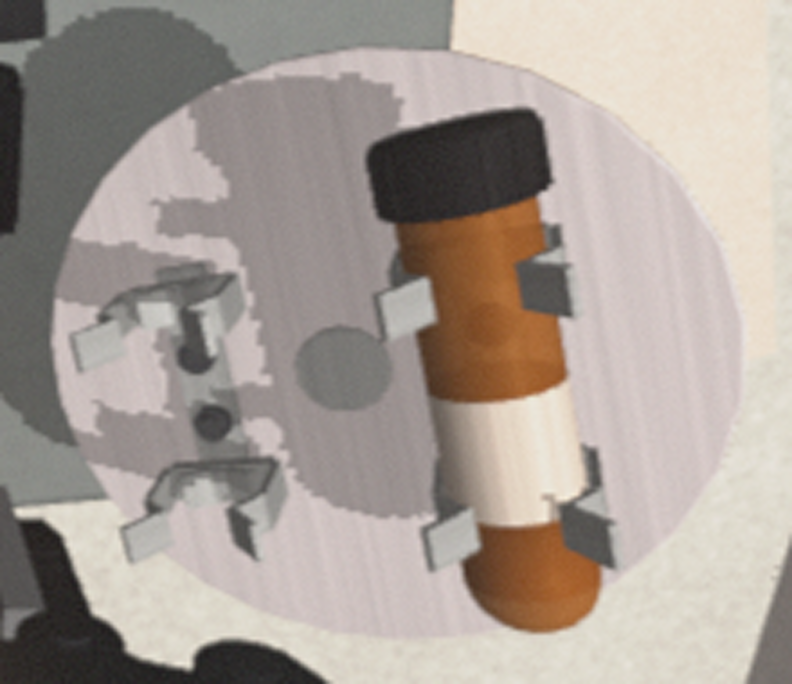

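View pics/c10.png

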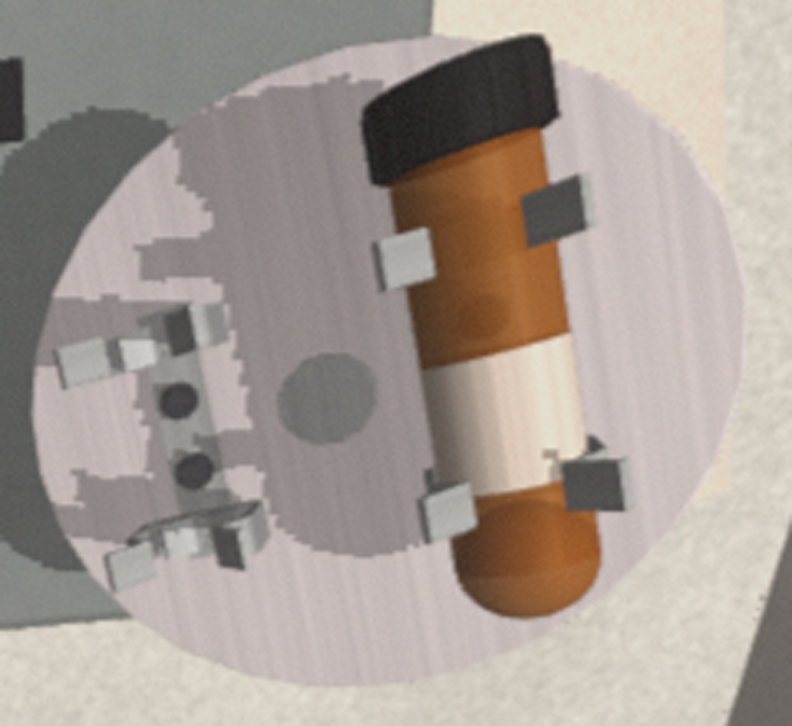

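```bash
cat > m.py <<'E'
from h import *
from scipy.optimize import least_squares
np.set_printoptions(precision=2,suppress=True)
d7=load('w7');d6=load('w6')
P7=lambda p:((p[0]+.5)/3.6-.5+360,(p[1]+.5)/3.6-.5+105)
P6=lambda p:((p[0]+.5)/3.3-.5+370,(p[1]+.5)/3.3-.5+5)
r7=[(52,325),(150,130),(250,70),(370,48),(470,53),(600,108),(680,180),(735,280),(742,350),(715,450),(640,560),(450,636),(350,635)]
r6=[(33,400),(75,255),(150,155),(260,80),(430,37),(690,150),(735,235),(745,300),(725,430),(650,550),(480,665),(350,686),(240,665),(110,590)]
rays=[ray(d7,*P7(p)) for p in r7]+[ray(d6,*P6(p)) for p in r6]
def nrm(th,ps): return np.array([-np.sin(th)*np.cos(ps),-np.sin(th)*np.sin(ps),np.cos(th)])
def res(q):
    C=q[:3];n=nrm(q[3],q[4]);o=[]
    for c,r in rays:
        X=c+r*(n@(C-c))/(n@r);o.append(np.linalg.norm(X-C)-98)
    return np.array(o)
s=least_squares(res,[630,40,180,.6,.1],loss='soft_l1')
C=s.x[:3];n=nrm(*s.x[3:]);
if __name__=='__main__':
    print(s.x,res(s.x))
    for k,a,b in [('hub',(343,368),(327,397)),('scrU',(195,356),(178,400)),('scrL',(213,421),(194,470)),('eUlow',(98,344),(85,362)),('eLlow',(147,536),(131,567)),
      ('LUl',(405,308),(405,260)),('LUh',(548,285),(557,210)),('LLl',(452,538),(447,511)),('LLh',(590,525),(596,483)),('wtL',(433,402),(423,368)),('wtR',(567,378),(570,333)),('wbR',(585,490),(585,453))]:
        X,e=tri(d7,P7(a),d6,P6(b));print(k,X,round(e,2),'height',round(n@(X-C),1))
E
python3 m.py
```

```text
[636.11  42.21 181.25   0.56   0.08] [ 0.79 -0.56 -0.24 -0.75  0.25 -0.12 -0.17  0.24 -0.47 -2.   -0.23  0.25
  1.16  0.43 -0.77 -0.16 -0.05  0.68  0.6   0.45 -0.06 -0.23 -0.36  0.61
 -0.18 -2.38 -1.04]
hub [632.89  42.7  188.09] 0.1 height 7.5
scrU [592.18  40.59 170.8 ] 0.3 height 14.3
scrL [600.36  17.7  171.23] 0.11 height 11.3
eUlow [553.55  52.7  196.65] 0.74 height 56.0
eLlow [572.25  -8.94 202.61] 0.17 height 53.9
LUl [618.25  77.74 243.71] 0.28 height 61.0
LUh [643.41  87.39 257.23] 0.07 height 58.8
LLl [636.56  17.4  251.36] 0.38 height 60.4
LLh [665.18  26.06 260.41] 0.42 height 52.7
wtL [629.14  52.43 243.02] 1.56 height 55.7
wtR [659.53  61.02 248.33] 0.01 height 43.9
wbR [666.67  32.54 253.51] 0.42 height 45.8
```

```bash
cat > st.py <<'E'
from m import *
from scipy.spatial.transform import Rotation as Ro
th,ps=s.x[3:];phi=0.24
ex0=np.array([np.cos(th)*np.cos(ps),np.cos(th)*np.sin(ps),np.sin(th)]);ey0=np.array([-np.sin(ps),np.cos(ps),0])
ex=np.cos(phi)*ex0+np.sin(phi)*ey0; ey=-np.sin(phi)*ex0+np.cos(phi)*ey0
S=C+38*n-42*ex; L=C+38*n+42*ex
Rt=np.stack([-ey,-n,ex],1)
def rel():
    st=read_state();R=Ro.from_euler('xyz',st['tool_rot']).as_matrix()
    rv=Ro.from_matrix(Rt@R.T).as_rotvec()
    return st,R,rv
def report(ht=17.3):
    st,R,rv=rel();p=st['eef_pos']-ht*R[:,1]-S
    f=st['force']
    print('clk',st['clock'],'tube in station xyz',np.array([p@ex,p@ey,p@n]),'rotvec',rv,'force st xyz',np.array([f@ex,f@ey,f@n]),'w',st['width'])
E
python3 - <<'E'
from st import *
print('S',S,'n',n,'ex',ex,'ey',ey)
st,R,rv=rel();print(st['eef_pos'],'rotvec',rv)
for h in [80,50,30]: print(h,(S+(h-17.3)*n-st['eef_pos'])/10)
for X in [(553.55,52.7,196.65),(572.25,-8.94,202.61),(592.18,40.59,170.8),(600.36,17.7,171.23)]:
    X=np.array(X)-S;print('empty',X@ex,X@ey,X@n)
for X in [(618.25,77.74,243.71),(643.41,87.39,257.23),(636.56,17.4,251.36),(665.18,26.06,260.41)]:
    X=np.array(X)-L;print('loaded',X@ex,X@ey,X@n)
report()
E
```

```text
S [582.39  27.85 192.03] n [-0.53 -0.04  0.85] ex [0.8  0.3  0.51] ey [-0.28  0.95 -0.13]
[480.87  68.34 346.97] rotvec [-0.04 -0.56  0.31]
80 [  6.86  -4.32 -10.17]
50 [  8.43  -4.19 -12.72]
30 [  9.48  -4.1  -14.41]
empty -13.273405492935446 31.142192288680945 18.02567162769935
empty -13.897200296750597 -33.50849137697383 15.880635123074114
empty 0.8551812267985017 12.054535857989585 -23.725926057740708
empty 0.7033055294374329 -12.075475122924281 -26.687159556391002
loaded -13.586712226387407 30.992643230478503 22.950121362431236
loaded 16.482131192195986 31.450417201462333 20.80685318970931
loaded -13.263988704200232 -32.5233176366259 22.390867702016344
loaded 16.99561070648648 -33.415040340486854 14.673097679257966
clk 5.2333 tube in station xyz [ 18.93  45.36 197.98] rotvec [-0.04 -0.56  0.31] force st xyz [-1.03  0.14 -1.33] w 30.34651949497569
```

servo_tool(
  increments=[
    {"dx":1,"dy":-0.8,"dz":-1,"ax":-0.007,"ay":-0.1,"az":0.055,"claw":1},
    {"dx":2,"dy":-1.5,"dz":-2,"ax":-0.014,"ay":-0.2,"az":0.11,"claw":1},
    {"dx":3.5,"dy":-2.2,"dz":-4,"ax":-0.02,"ay":-0.3,"az":0.165,"claw":1},
    {"dx":5,"dy":-3,"dz":-6,"ax":-0.027,"ay":-0.4,"az":0.22,"claw":1},
    {"dx":6,"dy":-4,"dz":-8,"ax":-0.034,"ay":-0.5,"az":0.275,"claw":1},
    {"dx":6.9,"dy":-4.3,"dz":-10.2,"ax":-0.04,"ay":-0.56,"az":0.31,"claw":1},
    {"dx":6.9,"dy":-4.3,"dz":-10.2,"ax":-0.04,"ay":-0.56,"az":0.31,"claw":1},
    {"dx":6.9,"dy":-4.3,"dz":-10.2,"ax":-0.04,"ay":-0.56,"az":0.31,"claw":1},
  ],
)

```text
clock: 5.9
eef_pos: [547.8, 10.5, 258.5]
tool_rot: [-1.081, -0.153, -1.334]
force: [1.8, 0.8, -0.3]
width: 30.5
```

```bash
python3 - <<'E'
from st import *
report();print(read_state()['qpos'])
d=grab('wrist','w8');a=grab('scene','s8');b=grab('side','d8')
crop(a,320,130,130,110,6,'c11.png');crop(b,220,130,130,120,5,'c12.png')
E
```

```text
clk 5.9 tube in station xyz [  2.02 -14.33  92.62] rotvec [ 0.04 -0.04  0.06] force st xyz [ 1.56  0.24 -1.2 ] w 30.535778433843372
[ 0.31  0.31 -0.54  2.23  1.13  0.29 -0.94]
```

View pics/w8.png

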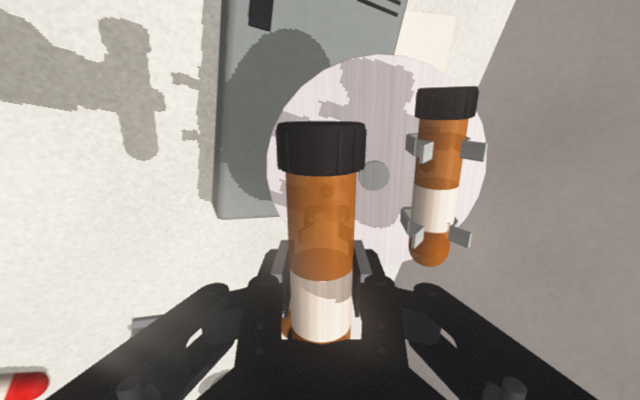

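View pics/c11.png

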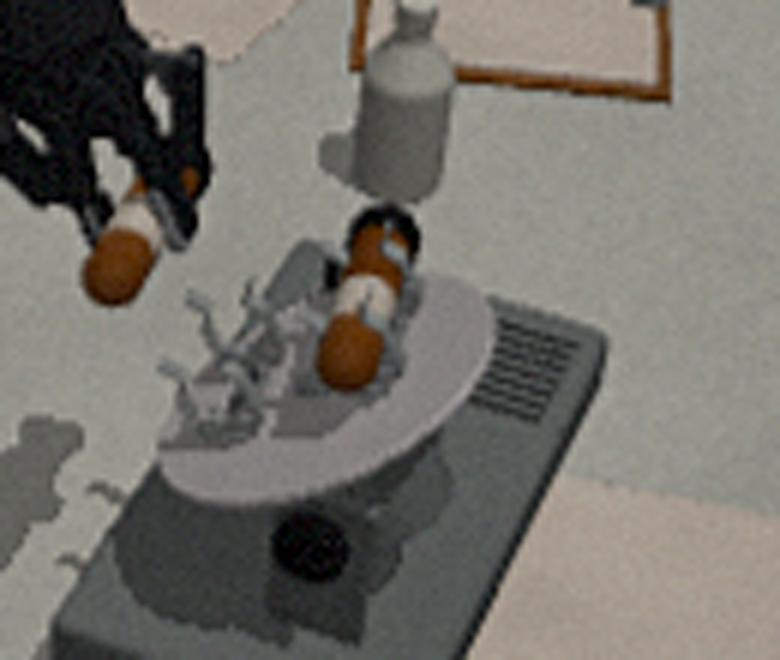

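View pics/c12.png

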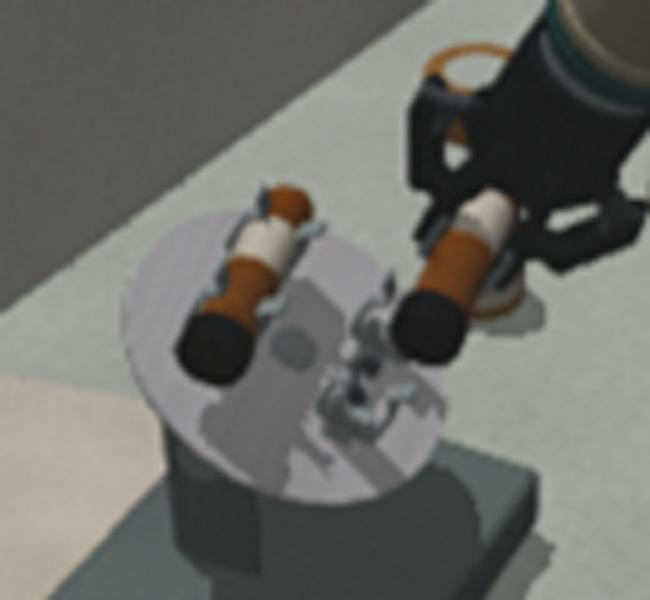

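```bash
python3 - <<'E'
from st import *
st,R,rv=rel();h=70
print('move cm',(S+0.8*ex+(h)*n+R[:,1]*17.3-st['eef_pos'])/10,'at target R',(S+.8*ex+(h-17.3)*n-st['eef_pos'])/10,rv)
E
```

```text
move cm [ 0.74  1.37 -2.15] at target R [ 0.8   1.48 -2.11] [ 0.04 -0.05  0.06]
```

servo_tool(
  increments=[
    {"dx":0,"dy":0,"dz":0,"ax":0,"ay":0,"az":0,"claw":1},
    {"dx":0,"dy":0,"dz":0,"ax":0,"ay":0,"az":0,"claw":1},
  ],
)

```text
clock: 6.22
eef_pos: [548.5, 12.8, 259.8]
tool_rot: [-1.08, -0.152, -1.333]
force: [0.3, 1.0, 0.3]
width: 30.3
```

```bash
python3 - <<'E'
from st import *
st,R,rv=rel();h=70
print('at target R',(S+.8*ex+(h-17.3)*n-st['eef_pos'])/10,rv,st['qpos'],st['qd']);report()
E
```

```text
at target R [ 0.69  1.31 -2.25] [ 0.04 -0.04  0.05] [ 0.3   0.31 -0.54  2.23  1.11  0.29 -0.93] [-0.01 -0.   -0.   -0.    0.02 -0.   -0.02]
clk 6.2167 tube in station xyz [  3.86 -12.57  93.28] rotvec [ 0.04 -0.04  0.05] force st xyz [0.7  0.82 0.  ] w 30.273131228666134
```

servo_tool(
  increments=[
    {"dx":0.3,"dy":0.6,"dz":-0.8,"ax":0.01,"ay":-0.01,"az":0.02,"claw":1},
    {"dx":0.7,"dy":1.3,"dz":-1.6,"ax":0.03,"ay":-0.03,"az":0.04,"claw":1},
    {"dx":0.7,"dy":1.3,"dz":-2.2,"ax":0.04,"ay":-0.04,"az":0.05,"claw":1},
    {"dx":0.7,"dy":1.3,"dz":-2.2,"ax":0.04,"ay":-0.04,"az":0.05,"claw":1},
  ],
)

```text
clock: 6.55
eef_pos: [554.7, 26.3, 236.4]
tool_rot: [-1.031, -0.123, -1.286]
force: [0.3, -0.0, -2.0]
width: 30.3
```

```bash
python3 - <<'E'
from st import *
st,R,rv=rel();h=70
print('at target R',(S+.8*ex+(h-17.3)*n-st['eef_pos'])/10,rv,st['qpos'],st['qd']);report()
E
```

```text
at target R [ 0.06 -0.04  0.08] [-0. -0.  0.] [ 0.36  0.38 -0.61  2.28  1.64  0.25 -1.4 ] [ 0.06  0.02 -0.05  0.01  0.13  0.   -0.11]
clk 6.55 tube in station xyz [ 0.07  0.64 69.64] rotvec [-0. -0.  0.] force st xyz [-0.76  0.14 -1.88] w 30.296829594901226
```

servo_tool(
  increments=[
    {"dx":0.3,"dy":0.0,"dz":-0.4,"ax":0,"ay":0,"az":0,"claw":1},
    {"dx":0.6,"dy":0.0,"dz":-0.8,"ax":0,"ay":0,"az":0,"claw":1},
    {"dx":1.12,"dy":0.05,"dz":-1.66,"ax":0,"ay":0,"az":0,"claw":1},
    {"dx":1.12,"dy":0.05,"dz":-1.66,"ax":0,"ay":0,"az":0,"claw":1},
    {"dx":1.12,"dy":0.05,"dz":-1.66,"ax":0,"ay":0,"az":0,"claw":1},
  ],
)

```text
clock: 6.97
eef_pos: [566.3, 26.8, 220.6]
tool_rot: [-1.031, -0.123, -1.288]
force: [-0.1, 0.3, -2.4]
width: 29.9
```

```bash
python3 - <<'E'
from st import *
report();st=read_state();print(st['qpos'],st['qd'])
d=grab('wrist','w9');a=grab('scene','s9');b=grab('side','d9')
crop(a,320,130,130,110,6,'c11.png');crop(b,220,130,130,120,5,'c12.png');crop(d,200,40,320,270,2.4,'c13.png')
E
```

```text
clk 6.9667 tube in station xyz [ 1.42 -0.11 50.04] rotvec [-0. -0.  0.] force st xyz [-1.19  0.65 -2.04] w 29.924956089706054
[ 0.37  0.43 -0.63  2.27  1.76  0.29 -1.51] [-0.   -0.02  0.    0.01 -0.   -0.   -0.  ]
```

View pics/c11.png

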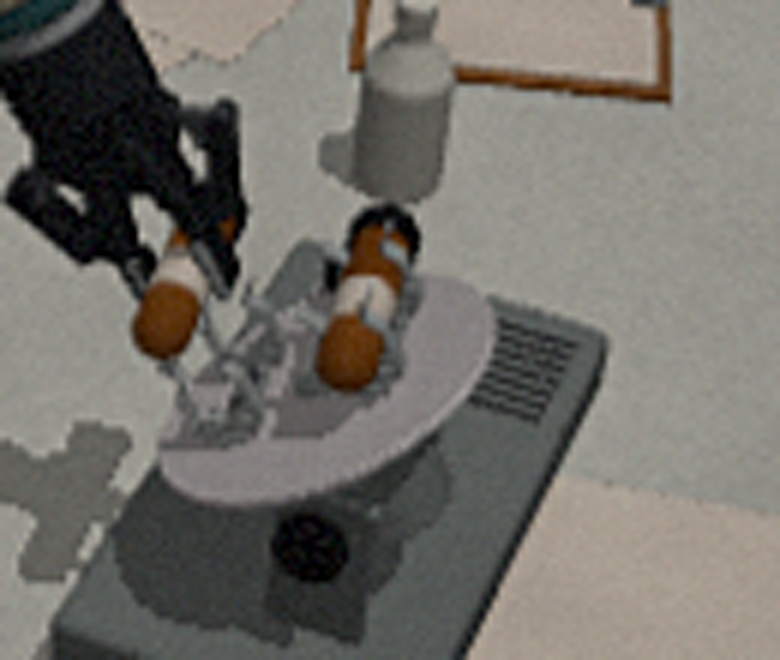

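View pics/c12.png

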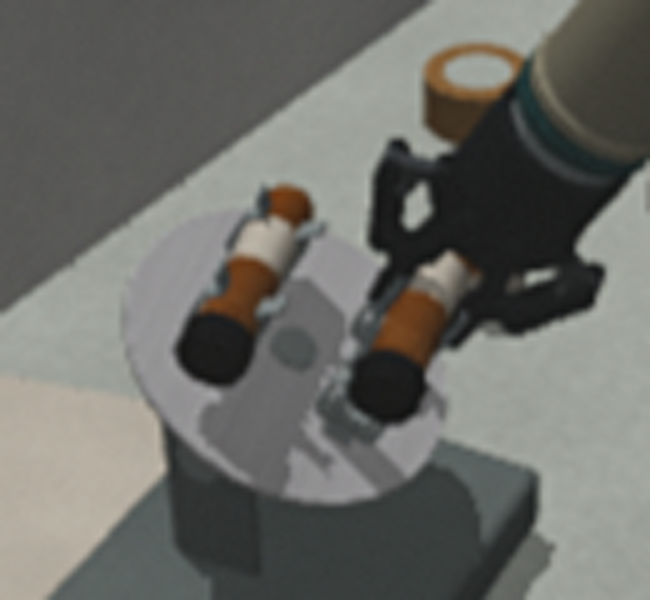

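View pics/c13.png

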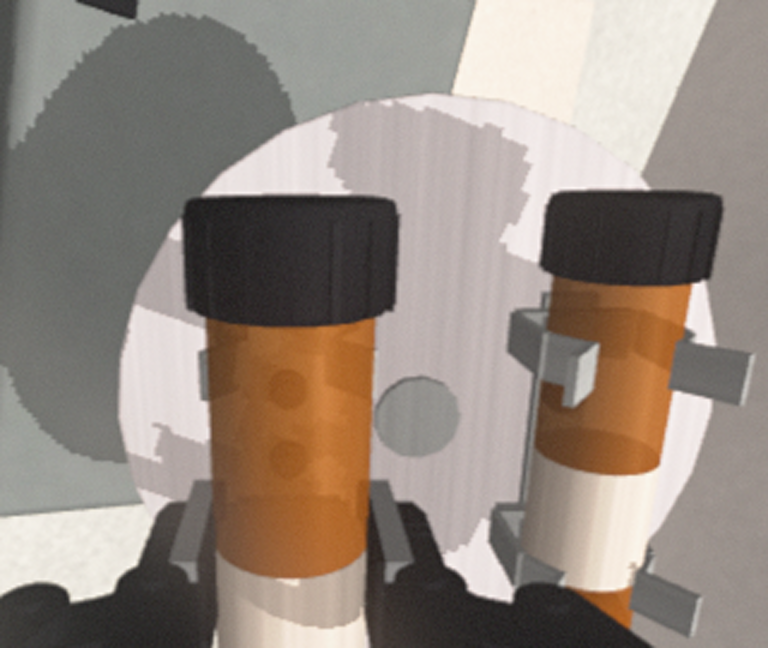

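servo_tool(
  increments=[
    {"dx":0.27,"dy":0.02,"dz":-0.42,"ax":0,"ay":0,"az":0,"claw":1},
    {"dx":0.53,"dy":0.04,"dz":-0.85,"ax":0,"ay":0,"az":0,"claw":1},
    {"dx":0.85,"dy":0.06,"dz":-1.36,"ax":0,"ay":0,"az":0,"claw":1},
    {"dx":0.85,"dy":0.06,"dz":-1.36,"ax":0,"ay":0,"az":0,"claw":1},
    {"dx":0.85,"dy":0.06,"dz":-1.36,"ax":0,"ay":0,"az":0,"claw":1},
  ],
)

```text
clock: 7.53
eef_pos: [574.5, 27.3, 206.7]
tool_rot: [-1.032, -0.123, -1.287]
force: [-0.5, -0.5, -1.0]
width: 29.9
```

```bash
python3 -c "
from st import *
report();print(read_state()['qpos'])"
```

```text
clk 7.5333 tube in station xyz [ 1.08 -0.16 33.91] rotvec [-0. -0.  0.] force st xyz [-1.07 -0.21 -0.59] w 29.926027974777252
[ 0.38  0.48 -0.66  2.27  1.83  0.33 -1.58]
```

servo_tool(
  increments=[
    {"dx":0.16,"dy":0.01,"dz":-0.25,"ax":0,"ay":0,"az":0,"claw":1},
    {"dx":0.27,"dy":0.02,"dz":-0.42,"ax":0,"ay":0,"az":0,"claw":1},
    {"dx":0.27,"dy":0.02,"dz":-0.42,"ax":0,"ay":0,"az":0,"claw":1},
  ],
)

```text
clock: 7.78
eef_pos: [577.5, 27.5, 202.5]
tool_rot: [-1.031, -0.123, -1.287]
force: [0.4, 0.3, -0.3]
width: 30.3
```

```bash
python3 -c "
from st import *
report();print(read_state()['qpos'])"
```

```text
clk 7.7833 tube in station xyz [ 1.34 -0.32 28.82] rotvec [-0. -0.  0.] force st xyz [ 0.25  0.25 -0.46] w 30.25848375810319
[ 0.38  0.49 -0.67  2.26  1.85  0.34 -1.6 ]
```

servo_tool(
  increments=[
    {"dx":0.16,"dy":0.01,"dz":-0.25,"ax":0,"ay":0,"az":0,"claw":1},
    {"dx":0.27,"dy":0.02,"dz":-0.42,"ax":0,"ay":0,"az":0,"claw":1},
    {"dx":0.27,"dy":0.02,"dz":-0.42,"ax":0,"ay":0,"az":0,"claw":1},
  ],
)

```text
clock: 8.03
eef_pos: [580.0, 27.7, 198.3]
tool_rot: [-1.031, -0.123, -1.287]
force: [-1.2, -0.6, 0.5]
width: 30.4
```

```bash
python3 -c "
from st import *
report()"
```

```text
clk 8.0333 tube in station xyz [ 1.29 -0.25 23.89] rotvec [-0. -0.  0.] force st xyz [-0.88 -0.29  1.11] w 30.363374816442704
```

servo_tool(
  increments=[
    {"dx":0.08,"dy":0.0,"dz":-0.13,"ax":0,"ay":0,"az":0,"claw":1},
    {"dx":0.16,"dy":0.01,"dz":-0.25,"ax":0,"ay":0,"az":0,"claw":1},
    {"dx":0.16,"dy":0.01,"dz":-0.25,"ax":0,"ay":0,"az":0,"claw":1},
  ],
)

```text
clock: 8.28
eef_pos: [581.6, 28.1, 196.4]
tool_rot: [-1.031, -0.124, -1.287]
force: [-4.3, -1.0, 5.0]
width: 30.3
```

```bash
python3 -c "
from st import *
report()"
```

```text
clk 8.2833 tube in station xyz [ 1.69 -0.14 21.37] rotvec [-0. -0.  0.] force st xyz [-1.23 -0.38  6.57] w 30.277847460226713
```

servo_tool(
  increments=[
    {"dx":0.06,"dy":0.0,"dz":-0.14,"ax":0,"ay":0,"az":0,"claw":1},
    {"dx":0.12,"dy":0.0,"dz":-0.28,"ax":0,"ay":0,"az":0,"claw":1},
    {"dx":0.12,"dy":0.0,"dz":-0.28,"ax":0,"ay":0,"az":0,"claw":1},
  ],
)

```text
clock: 8.53
eef_pos: [582.9, 28.1, 193.5]
tool_rot: [-1.031, -0.124, -1.287]
force: [-3.9, -0.3, 4.1]
width: 30.0
```

```bash
python3 -c "
from st import *
report()"
```

```text
clk 8.5333 tube in station xyz [ 1.24 -0.13 18.32] rotvec [-0. -0.  0.] force st xyz [-1.11  0.27  5.51] w 30.03495286758505
```

servo_tool(
  increments=[
    {"dx":0.08,"dy":0.0,"dz":-0.13,"ax":0,"ay":0,"az":0,"claw":1},
    {"dx":0.16,"dy":0.01,"dz":-0.25,"ax":0,"ay":0,"az":0,"claw":1},
    {"dx":0.16,"dy":0.01,"dz":-0.25,"ax":0,"ay":0,"az":0,"claw":1},
  ],
)

```text
clock: 8.78
eef_pos: [584.5, 28.1, 190.8]
tool_rot: [-1.031, -0.123, -1.287]
force: [-2.1, 0.1, 2.6]
width: 30.4
```

```bash
python3 -c "
from st import *
report()"
```

```text
clk 8.7833 tube in station xyz [ 1.16 -0.2  15.16] rotvec [-0. -0.  0.] force st xyz [-0.35  0.36  3.3 ] w 30.382930628206992
```

servo_tool(
  increments=[
    {"dx":0.08,"dy":0.0,"dz":-0.13,"ax":0,"ay":0,"az":0,"claw":1},
    {"dx":0.16,"dy":0.01,"dz":-0.25,"ax":0,"ay":0,"az":0,"claw":1},
    {"dx":0.16,"dy":0.01,"dz":-0.25,"ax":0,"ay":0,"az":0,"claw":1},
  ],
)

```text
clock: 9.03
eef_pos: [586.1, 28.0, 187.9]
tool_rot: [-1.031, -0.123, -1.287]
force: [-2.2, -0.3, 0.5]
width: 30.5
```

```bash
python3 -c "
from st import *
report()
d=grab('wrist','w10');crop(d,200,40,320,270,2.4,'c14.png')"
```

```text
clk 9.0333 tube in station xyz [ 1.   -0.35 11.83] rotvec [-0. -0.  0.] force st xyz [-1.63  0.23  1.64] w 30.516308620678153
```

View pics/c14.png

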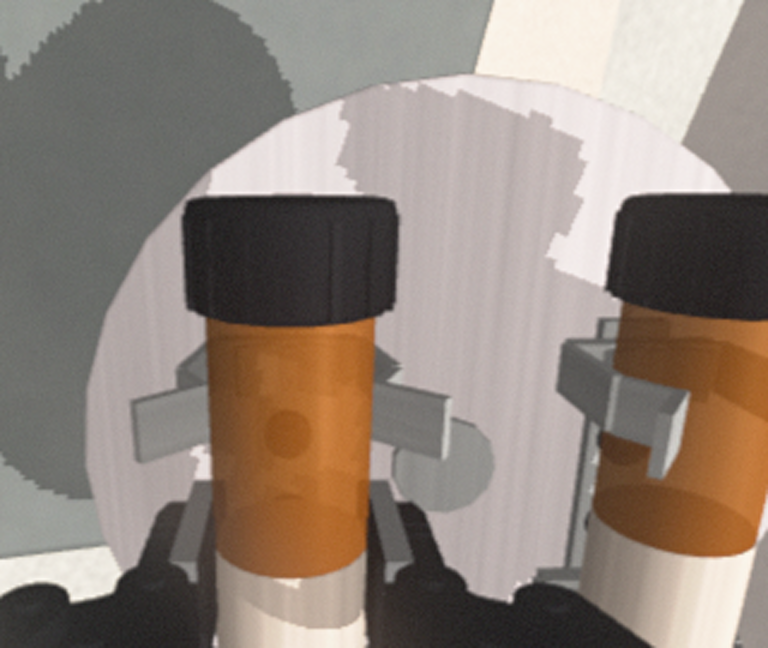

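servo_tool(
  increments=[
    {"dx":0.08,"dy":0.0,"dz":-0.13,"ax":0,"ay":0,"az":0,"claw":1},
    {"dx":0.16,"dy":0.01,"dz":-0.25,"ax":0,"ay":0,"az":0,"claw":1},
    {"dx":0.16,"dy":0.01,"dz":-0.25,"ax":0,"ay":0,"az":0,"claw":1},
  ],
)

```text
clock: 9.33
eef_pos: [587.8, 28.0, 185.3]
tool_rot: [-1.031, -0.123, -1.288]
force: [-1.1, 0.0, -1.1]
width: 30.1
```

```bash
python3 -c "
from st import *
report()"
```

```text
clk 9.3333 tube in station xyz [ 0.98 -0.54  8.72] rotvec [-0. -0.  0.] force st xyz [-1.46  0.46 -0.38] w 30.082597824940798
```

servo_tool(
  increments=[
    {"dx":0.05,"dy":0.0,"dz":-0.08,"ax":0,"ay":0,"az":0,"claw":1},
    {"dx":0.11,"dy":0.01,"dz":-0.17,"ax":0,"ay":0,"az":0,"claw":1},
    {"dx":0.11,"dy":0.01,"dz":-0.17,"ax":0,"ay":0,"az":0,"claw":1},
  ],
)

```text
clock: 9.58
eef_pos: [588.8, 28.1, 183.6]
tool_rot: [-1.031, -0.123, -1.288]
force: [-0.9, -0.1, -2.3]
width: 30.1
```

```bash
python3 -c "
from st import *
report()"
```

```text
clk 9.5833 tube in station xyz [ 1.01 -0.55  6.77] rotvec [-0. -0.  0.] force st xyz [-1.9   0.4  -1.47] w 30.05624856022072
```

servo_tool(
  increments=[
    {"dx":0.05,"dy":0.0,"dz":-0.08,"ax":0,"ay":0,"az":0,"claw":1},
    {"dx":0.11,"dy":0.01,"dz":-0.17,"ax":0,"ay":0,"az":0,"claw":1},
    {"dx":0.11,"dy":0.01,"dz":-0.17,"ax":0,"ay":0,"az":0,"claw":1},
  ],
)

```text
clock: 9.83
eef_pos: [589.9, 28.2, 182.0]
tool_rot: [-1.031, -0.123, -1.288]
force: [0.7, -0.5, -2.3]
width: 30.3
```

```bash
python3 -c "
from st import *
report()
d=grab('wrist','w11');crop(d,200,40,320,270,2.4,'c15.png')"
```

```text
clk 9.8333 tube in station xyz [ 1.08 -0.56  4.81] rotvec [-0. -0.  0.] force st xyz [-0.75 -0.43 -2.33] w 30.32670320760699
```

View pics/c15.png

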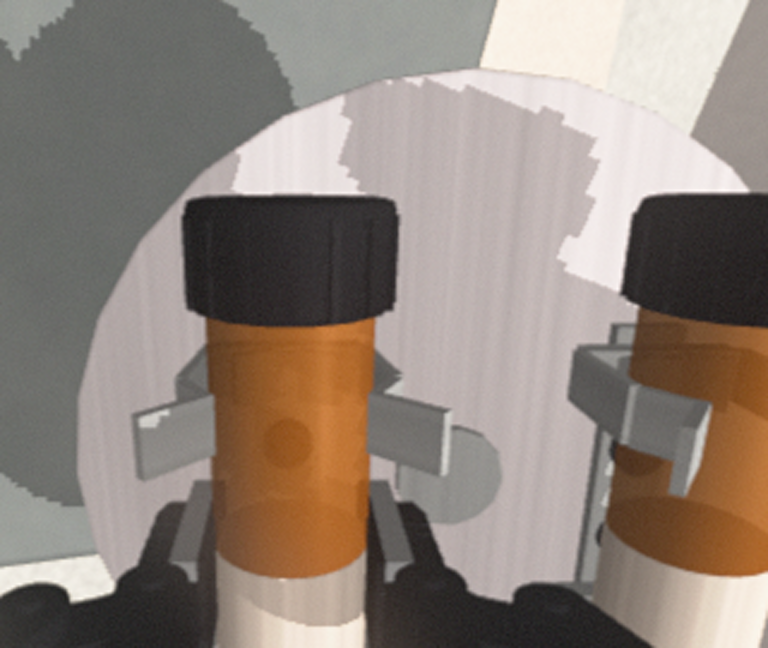

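servo_tool(
  increments=[
    {"dx":0.05,"dy":0.0,"dz":-0.08,"ax":0,"ay":0,"az":0,"claw":1},
    {"dx":0.11,"dy":0.01,"dz":-0.17,"ax":0,"ay":0,"az":0,"claw":1},
    {"dx":0.11,"dy":0.01,"dz":-0.17,"ax":0,"ay":0,"az":0,"claw":1},
  ],
)

```text
clock: 10.13
eef_pos: [591.0, 28.3, 180.3]
tool_rot: [-1.031, -0.123, -1.288]
force: [0.5, -0.3, -3.6]
width: 30.4
```

```bash
python3 -c "
from st import *
report()"
```

```text
clk 10.1333 tube in station xyz [ 1.11 -0.52  2.82] rotvec [-0. -0.  0.] force st xyz [-1.49  0.02 -3.32] w 30.43441863725907
```

servo_tool(
  increments=[
    {"dx":0.05,"dy":0.0,"dz":-0.08,"ax":0,"ay":0,"az":0,"claw":1},
    {"dx":0.11,"dy":0.01,"dz":-0.17,"ax":0,"ay":0,"az":0,"claw":1},
    {"dx":0.11,"dy":0.01,"dz":-0.17,"ax":0,"ay":0,"az":0,"claw":1},
  ],
)

```text
clock: 10.38
eef_pos: [592.1, 28.5, 178.6]
tool_rot: [-1.031, -0.123, -1.287]
force: [1.9, 0.2, -5.0]
width: 30.2
```

```bash
python3 -c "
from st import *
report()"
```

```text
clk 10.3833 tube in station xyz [ 1.14 -0.44  0.78] rotvec [-0. -0.  0.] force st xyz [-0.96  0.28 -5.26] w 30.184987934524067
```

servo_tool(
  increments=[
    {"dx":0.05,"dy":0.0,"dz":-0.08,"ax":0,"ay":0,"az":0,"claw":1},
    {"dx":0.11,"dy":0.01,"dz":-0.17,"ax":0,"ay":0,"az":0,"claw":1},
    {"dx":0.11,"dy":0.01,"dz":-0.17,"ax":0,"ay":0,"az":0,"claw":1},
  ],
)

```text
clock: 10.63
eef_pos: [593.1, 28.5, 177.0]
tool_rot: [-1.031, -0.123, -1.287]
force: [0.1, -1.3, -2.5]
width: 30.7
```

```bash
python3 -c "
from st import *
report()"
```

```text
clk 10.6333 tube in station xyz [ 1.17 -0.49 -1.14] rotvec [-0. -0.  0.] force st xyz [-1.6  -0.94 -2.14] w 30.72342898833565
```

servo_tool(
  increments=[
    {"dx":0.05,"dy":0.0,"dz":-0.08,"ax":0,"ay":0,"az":0,"claw":1},
    {"dx":0.11,"dy":0.01,"dz":-0.17,"ax":0,"ay":0,"az":0,"claw":1},
    {"dx":0.11,"dy":0.01,"dz":-0.17,"ax":0,"ay":0,"az":0,"claw":1},
  ],
)

```text
clock: 10.88
eef_pos: [593.5, 28.5, 176.5]
tool_rot: [-1.03, -0.125, -1.287]
force: [-11.9, -3.8, 14.2]
width: 30.1
```

```bash
python3 -c "
from st import *
report()
d=grab('wrist','w12');crop(d,200,40,320,270,2.4,'c16.png');crop(grab('scene','s12'),320,130,130,110,6,'c17.png')"
```

```text
clk 10.8833 tube in station xyz [ 1.18 -0.54 -1.76] rotvec [ 0. -0.  0.] force st xyz [-3.48 -2.06 18.47] w 30.14621551522357
```

View pics/c16.png

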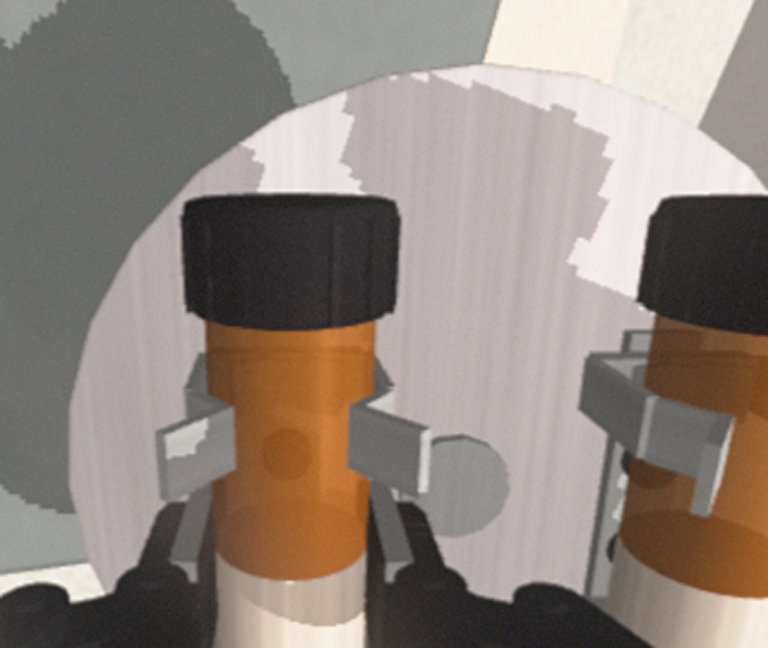

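View pics/c17.png

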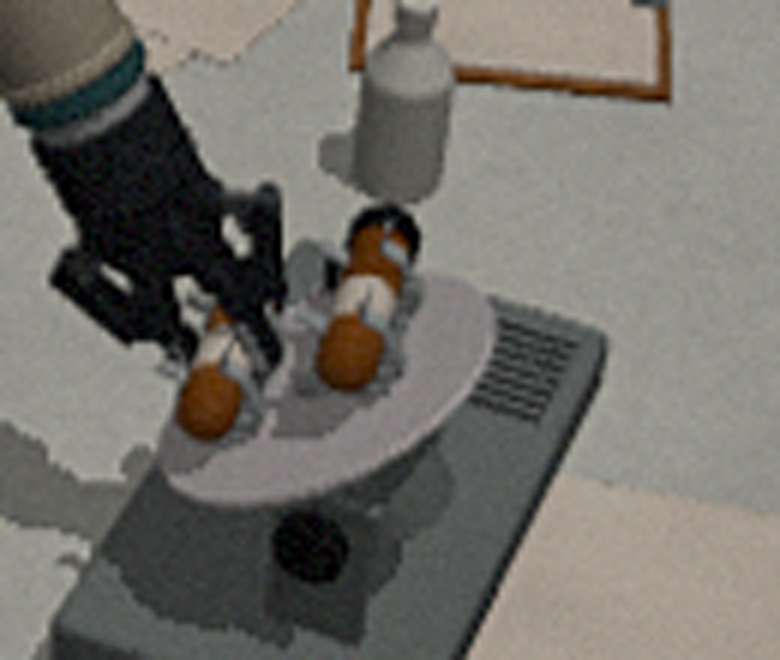

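servo_tool(
  increments=[
    {"dx":0.0,"dy":0.0,"dz":0,"ax":0,"ay":0,"az":0,"claw":1},
    {"dx":0,"dy":0,"dz":0,"ax":0,"ay":0,"az":0,"claw":1},
    {"dx":0,"dy":0,"dz":0,"ax":0,"ay":0,"az":0,"claw":1},
  ],
)

```text
clock: 11.23
eef_pos: [593.5, 28.4, 176.5]
tool_rot: [-1.031, -0.125, -1.287]
force: [-11.8, -3.3, 14.3]
width: 30.6
```

```bash
python3 -c "
from st import *
report();print(read_state()['torque'])
b=grab('side','d13');crop(b,220,130,130,120,5,'c18.png')"
```

```text
clk 11.2333 tube in station xyz [ 1.15 -0.56 -1.76] rotvec [-0. -0.  0.] force st xyz [-3.17 -1.69 18.47] w 30.624387613963233
[-0.31  1.07 -0.13]
```

View pics/c18.png

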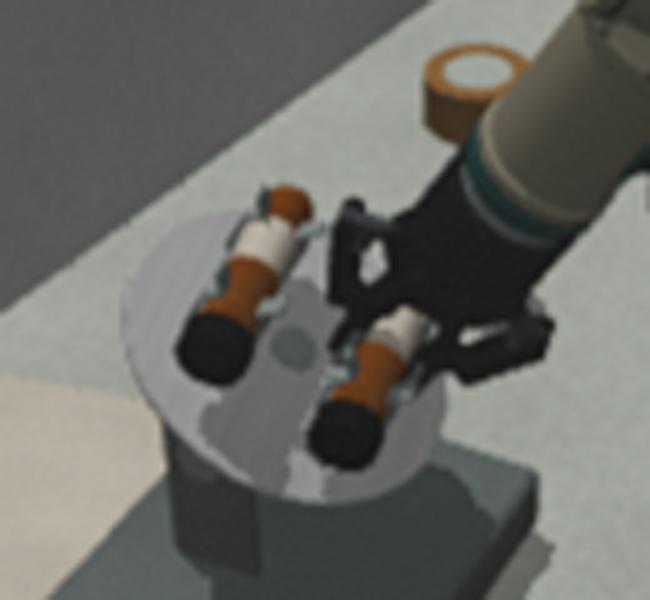

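servo_tool(
  increments=[
    {"dx":-0.06,"dy":0.0,"dz":0.1,"ax":0,"ay":0,"az":0,"claw":1},
    {"dx":-0.06,"dy":0,"dz":0.1,"ax":0,"ay":0,"az":0,"claw":0.1},
    {"dx":-0.06,"dy":0,"dz":0.1,"ax":0,"ay":0,"az":0,"claw":-0.15},
    {"dx":-0.06,"dy":0,"dz":0.1,"ax":0,"ay":0,"az":0,"claw":-0.15},
    {"dx":-0.06,"dy":0,"dz":0.1,"ax":0,"ay":0,"az":0,"claw":-0.15},
  ],
)

```text
clock: 11.7
eef_pos: [594.1, 29.0, 176.7]
tool_rot: [-1.03, -0.123, -1.287]
force: [0.1, 0.2, -0.2]
width: 49.0
```

```bash
python3 -c "
from st import *
report()
d=grab('wrist','w14');crop(d,200,40,320,270,2.4,'c19.png')"
```

```text
clk 11.7 tube in station xyz [ 1.91 -0.25 -1.96] rotvec [-0. -0.  0.] force st xyz [-0.    0.16 -0.2 ] w 49.028321262228815
```

View pics/c19.png

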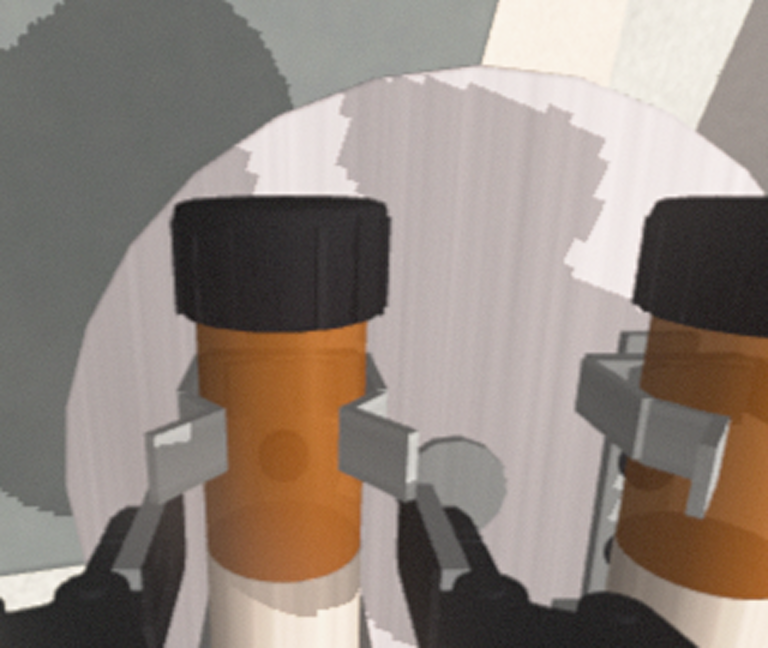

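servo_tool(
  increments=[
    {"dx":-0.35,"dy":-0.05,"dz":0.35,"ax":0,"ay":0,"az":0,"claw":-0.15},
    {"dx":-1.1,"dy":-0.1,"dz":1.6,"ax":0,"ay":0,"az":0,"claw":-0.15},
    {"dx":-1.9,"dy":-0.15,"dz":2.9,"ax":0,"ay":0,"az":0,"claw":-0.15},
    {"dx":-2.7,"dy":-0.2,"dz":4.2,"ax":0,"ay":0,"az":0,"claw":-0.15},
    {"dx":-2.7,"dy":-0.2,"dz":4.2,"ax":0,"ay":0,"az":0,"claw":-0.15},
  ],
)

```text
clock: 12.17
eef_pos: [566.3, 27.0, 220.8]
tool_rot: [-1.028, -0.125, -1.287]
force: [0.9, -0.3, 0.0]
width: 49.0
```

```bash
python3 -c "
from st import *
report();print(read_state()['qpos'])
d=grab('wrist','w15');crop(d,200,40,320,270,2.4,'c20.png')"
```

```text
clk 12.1667 tube in station xyz [ 1.51  0.11 50.26] rotvec [-0. -0.  0.] force st xyz [ 0.66 -0.6  -0.47] w 49.049962191136586
[ 0.38  0.43 -0.65  2.27  1.77  0.3  -1.52]
```

View pics/c20.png

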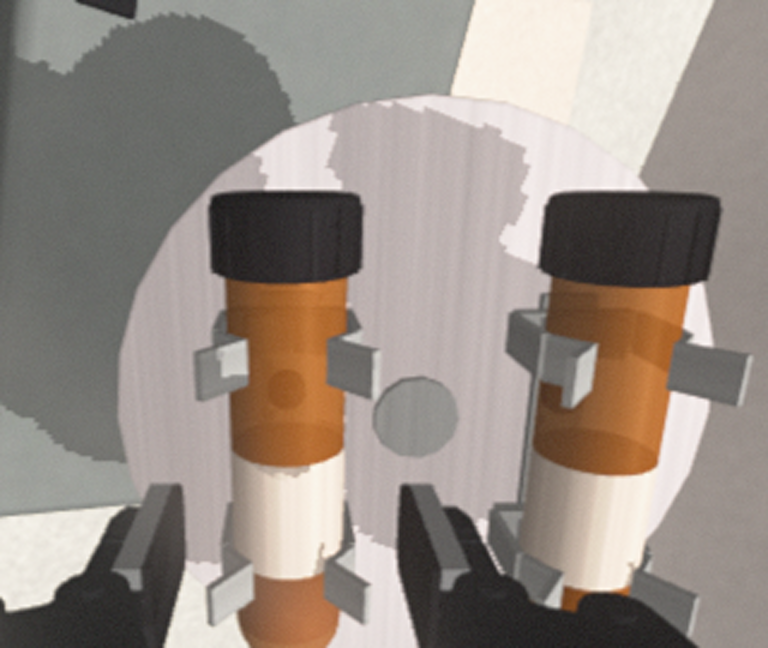

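```bash
python3 -c "
from st import *
st,R,rv=rel()
for yaw in [-1.57,0.0]:
  T=Ro.from_euler('xyz',[-np.pi/2,0,yaw]).as_matrix();print(yaw,Ro.from_matrix(T@R.T).as_rotvec())
d=load('w7')
P=lambda p:((p[0]+.5)/2.6-.5+330,(p[1]+.5)/2.6-.5)
print('ring',onz(d,*P((159,104)),57),'skirt',onz(d,*P((158,103)),63),'mark',onz(d,*P((116,87)),95),onz(d,*P((165,88)),95),'barend',onz(d,*P((240,90)),95))
"
```

```text
-1.57 [ 0.04  0.56 -0.31]
0.0 [-0.38  0.45  1.22]
ring [575.18 238.31  57.  ] skirt [573.32 237.49  63.  ] mark [545.82 237.24  95.  ] [569.18 236.99  95.  ] barend [604.98 236.42  95.  ]
```

servo_tool(
  increments=[
    {"dx":-1,"dy":0,"dz":2,"ax":0.004,"ay":0.05,"az":-0.03,"claw":-0.15},
    {"dx":-2,"dy":0,"dz":4.5,"ax":0.01,"ay":0.15,"az":-0.08,"claw":-0.15},
    {"dx":-3,"dy":0,"dz":7,"ax":0.02,"ay":0.25,"az":-0.14,"claw":-0.15},
    {"dx":-4,"dy":0,"dz":9.5,"ax":0.03,"ay":0.35,"az":-0.19,"claw":-0.15},
    {"dx":-5,"dy":0,"dz":12,"ax":0.035,"ay":0.45,"az":-0.25,"claw":-0.15},
    {"dx":-5,"dy":2,"dz":14,"ax":0.04,"ay":0.55,"az":-0.3,"claw":-0.15},
    {"dx":-5,"dy":3,"dz":14,"ax":0.04,"ay":0.56,"az":-0.31,"claw":-0.15},
    {"dx":-5,"dy":3,"dz":14,"ax":0.04,"ay":0.56,"az":-0.31,"claw":-0.15},
  ],
)

```text
clock: 12.88
eef_pos: [518.7, 51.7, 352.7]
tool_rot: [-1.434, -0.044, -1.512]
force: [2.6, -1.3, -0.9]
width: 48.7
```

```bash
python3 -c "
from st import *
st,R,rv=rel();print(st['qpos'],st['qd'],st['eef_pos'])
for yaw in [-1.57,0.0]:
  T=Ro.from_euler('xyz',[-np.pi/2,0,yaw]).as_matrix();print(yaw,Ro.from_matrix(T@R.T).as_rotvec())
"
```

```text
[ 0.48  0.35 -0.91  1.8   0.42  1.05 -0.53] [-0.25  0.13 -0.29 -1.36 -1.21  2.2   0.15] [518.74  51.71 352.7 ]
-1.57 [ 0.04  0.14 -0.06]
0.0 [-0.08  0.14  1.51]
```

```bash
python3 -c "
from h import *
a=load('side0');print(onz(a,226,372,0));b=load('scene0');print(onz(b,387,158,0))"
```

```text
[498.43905812 440.31620163   0.        ]
[504.50305915 446.30469755   0.        ]
```

servo_tool(
  increments=[
    {"dx":0,"dy":2,"dz":0,"ax":0.0,"ay":0.08,"az":0.05,"claw":-0.5},
    {"dx":1,"dy":5,"dz":0,"ax":0.0,"ay":0.14,"az":0.15,"claw":-1},
    {"dx":2,"dy":8,"dz":0,"ax":0.0,"ay":0.14,"az":0.27,"claw":-1},
    {"dx":3,"dy":11,"dz":0,"ax":0.0,"ay":0.14,"az":0.39,"claw":-1},
    {"dx":4,"dy":14,"dz":-2,"ax":0.0,"ay":0.14,"az":0.51,"claw":-1},
    {"dx":5,"dy":17,"dz":-4,"ax":0.0,"ay":0.14,"az":0.63,"claw":-1},
    {"dx":5.7,"dy":18.6,"dz":-6,"ax":0.0,"ay":0.14,"az":0.75,"claw":-1},
    {"dx":5.7,"dy":18.6,"dz":-8,"ax":0.0,"ay":0.14,"az":0.87,"claw":-1},
  ],
)

```text
clock: 13.55
eef_pos: [577.5, 242.2, 269.9]
tool_rot: [-1.544, 0.021, -0.627]
force: [-0.1, 0.3, 0.6]
width: 85.5
```

```bash
python3 -c "
from st import *
st,R,rv=rel();print(st['qpos'],st['eef_pos'])
for yaw in [0.0]:
  T=Ro.from_euler('xyz',[-np.pi/2,0,yaw]).as_matrix();print(yaw,Ro.from_matrix(T@R.T).as_rotvec())
"
```

```text
[ 0.14  0.74 -1.05  1.53  0.64  1.23 -0.05] [577.46 242.22 269.88]
0.0 [-0.03 -0.01  0.63]
```

servo_tool(
  increments=[
    {"dx":0,"dy":0,"dz":0,"ax":-0.03,"ay":-0.01,"az":0.12,"claw":-1},
    {"dx":0,"dy":0,"dz":-1,"ax":-0.03,"ay":-0.01,"az":0.24,"claw":-1},
    {"dx":0,"dy":-0.2,"dz":-2,"ax":-0.03,"ay":-0.01,"az":0.36,"claw":-1},
    {"dx":0,"dy":-0.3,"dz":-3,"ax":-0.03,"ay":-0.01,"az":0.48,"claw":-1},
    {"dx":0,"dy":-0.4,"dz":-3,"ax":-0.03,"ay":-0.01,"az":0.6,"claw":-1},
    {"dx":0,"dy":-0.4,"dz":-3,"ax":-0.03,"ay":-0.01,"az":0.63,"claw":-1},
    {"dx":0,"dy":-0.4,"dz":-3,"ax":-0.03,"ay":-0.01,"az":0.63,"claw":-1},
  ],
)

```text
clock: 14.13
eef_pos: [577.6, 232.8, 240.1]
tool_rot: [-1.572, 0.001, -0.008]
force: [0.1, 0.5, -0.1]
width: 85.4
```

```bash
python3 -c "
from st import *
st,R,rv=rel();print(st['qpos'],st['qd'],st['eef_pos'],st['tool_rot'])
d=grab('wrist','w20');crop(d,220,60,220,200,3.5,'c21.png')
"
```

```text
[ 0.18  0.83 -1.15  1.57  0.78  1.27  0.46] [-0.01 -0.02  0.01 -0.   -0.01 -0.01 -0.05] [577.61 232.78 240.14] [-1.57  0.   -0.01]
```

View pics/w20.png

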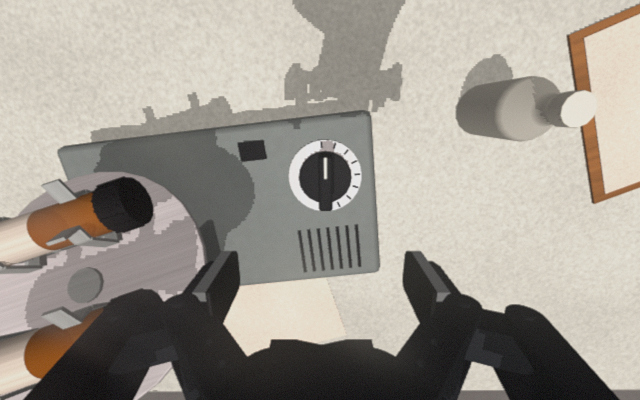

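View pics/c21.png

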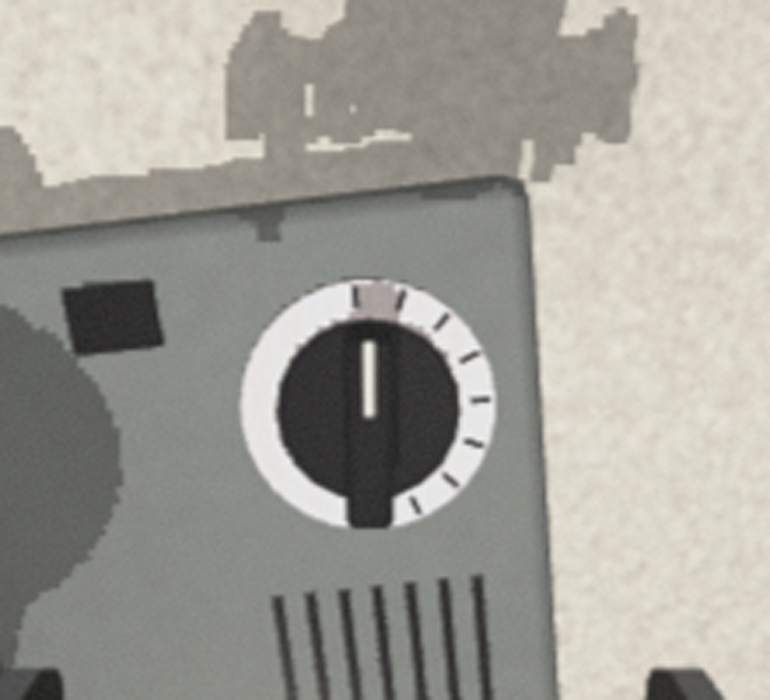

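```bash
python3 -c "
from st import *
d=load('w20')
P=lambda p:((p[0]+.5)/3.5-.5+220,(p[1]+.5)/3.5-.5+60)
print('skirt',onz(d,*P((369,411)),63),'ring',onz(d,*P((368.5,404)),56),'bar',onz(d,*P((368,325)),95),onz(d,*P((370,525)),95), 'mark',onz(d,*P((369,342)),95),onz(d,*P((370,416)),95))
st=read_state();print(st['eef_pos'])
o=C-(C[2]-140)/n[2]*n; o=o-30*np.array([np.cos(ps),np.sin(ps),0]);print('model',o+(-35)*np.array([np.cos(ps),np.sin(ps),0])+200*ey0)
"
```

```text
skirt [574.23 237.37  63.  ] ring [573.4  237.29  56.  ] bar [541.32 236.77  95.  ] [603.02 237.18  95.  ] mark [546.27 237.05  95.  ] [568.44 237.28  95.  ]
[577.61 232.99 240.53]
model [580.73 238.38 140.  ]
```

servo_tool(
  increments=[
    {"dx":-0.36,"dy":0.42,"dz":-3,"ax":0,"ay":0,"az":0.01,"claw":-0.7},
    {"dx":-0.36,"dy":0.42,"dz":-7,"ax":0,"ay":0,"az":0.01,"claw":-0.5},
    {"dx":-0.36,"dy":0.42,"dz":-11,"ax":0,"ay":0,"az":0.01,"claw":-0.4},
    {"dx":-0.36,"dy":0.42,"dz":-13,"ax":0,"ay":0,"az":0.01,"claw":-0.4},
    {"dx":-0.36,"dy":0.42,"dz":-13,"ax":0,"ay":0,"az":0.01,"claw":-0.4},
    {"dx":-0.36,"dy":0.42,"dz":-13,"ax":0,"ay":0,"az":0.01,"claw":-0.4},
  ],
)

```text
clock: 14.68
eef_pos: [573.5, 237.7, 111.1]
tool_rot: [-1.572, 0.001, 0.002]
force: [0.0, 0.3, 0.7]
width: 60.0
```

```bash
python3 -c "
from st import *
st,R,rv=rel();print(st['qpos'],st['eef_pos'],st['tool_rot'])
d=grab('wrist','w21')
"
```

```text
[ 0.13  0.96 -1.04  1.69  0.94  1.07  0.34] [573.55 237.66 111.09] [-1.57  0.    0.  ]
```

View pics/w21.png

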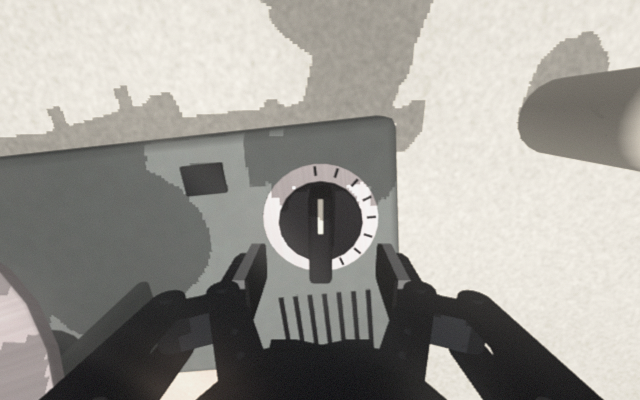

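Bar centred between the fingers (col ~320) and aligned. Descend and grip.

servo_tool(
  increments=[
    {"dx":0.05,"dy":-0.04,"dz":-2,"ax":0,"ay":0,"az":0,"claw":-0.4},
    {"dx":0.05,"dy":-0.04,"dz":-4.2,"ax":0,"ay":0,"az":0,"claw":-0.4},
    {"dx":0.05,"dy":-0.04,"dz":-4.2,"ax":0,"ay":0,"az":0,"claw":-0.4},
    {"dx":0.05,"dy":-0.04,"dz":-4.2,"ax":0,"ay":0,"az":0,"claw":1},
    {"dx":0.05,"dy":-0.04,"dz":-4.2,"ax":0,"ay":0,"az":0,"claw":1},
    {"dx":0.05,"dy":-0.04,"dz":-4.2,"ax":0,"ay":0,"az":0,"claw":1},
    {"dx":0.05,"dy":-0.04,"dz":-4.2,"ax":0,"ay":0,"az":0,"claw":1},
    {"dx":0.05,"dy":-0.04,"dz":-4.2,"ax":0,"ay":0,"az":0,"claw":1},
  ],
)

```text
clock: 15.4
eef_pos: [575.3, 237.1, 71.8]
tool_rot: [-1.572, -0.003, 0.002]
force: [-0.8, -3.5, 7.1]
width: 14.3
```

```bash
python3 -c "
from st import *
st,R,rv=rel();print(st['qpos'],st['eef_pos'],st['tool_rot'],st['force'],st['torque'],st['width'])
d=grab('wrist','w22')
"
```

```text
[ 0.11  1.01 -1.    1.71  1.    1.02  0.31] [575.29 237.14  71.76] [-1.57 -0.    0.  ] [-0.76 -3.5   7.06] [-0.44  0.16  0.12] 14.312937716282619
```

View pics/w22.png

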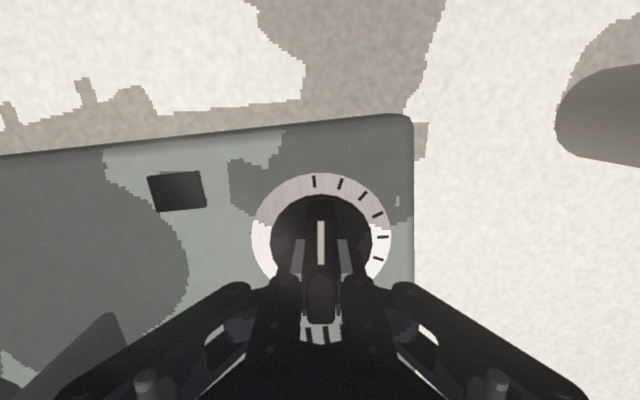

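servo_tool(
  increments=[
    {"dx":0,"dy":0,"dz":0,"ax":0,"ay":0,"az":-0.1,"claw":1},
    {"dx":0,"dy":0,"dz":0,"ax":0,"ay":0,"az":-0.2,"claw":1},
    {"dx":0,"dy":0,"dz":0,"ax":0,"ay":0,"az":-0.3,"claw":1},
    {"dx":0,"dy":0,"dz":0,"ax":0,"ay":0,"az":-0.4,"claw":1},
    {"dx":0,"dy":0,"dz":0,"ax":0,"ay":0,"az":-0.4,"claw":1},
  ],
)

```text
clock: 15.87
eef_pos: [575.3, 237.0, 71.8]
tool_rot: [-1.571, -0.003, -0.401]
force: [-1.1, -2.8, 7.4]
width: 14.2
```

```bash
python3 -c "
from st import *
st,R,rv=rel();print(st['qpos'],st['eef_pos'],st['tool_rot'],st['force'],st['torque'],st['width'])
d=grab('wrist','w23')
"
```

```text
[ 0.08  0.97 -0.93  1.71  0.94  0.96 -0.05] [575.28 236.96  71.78] [-1.57 -0.   -0.4 ] [-1.11 -2.76  7.38] [-0.48  0.19 -0.12] 14.17524537022718
```

View pics/w23.png

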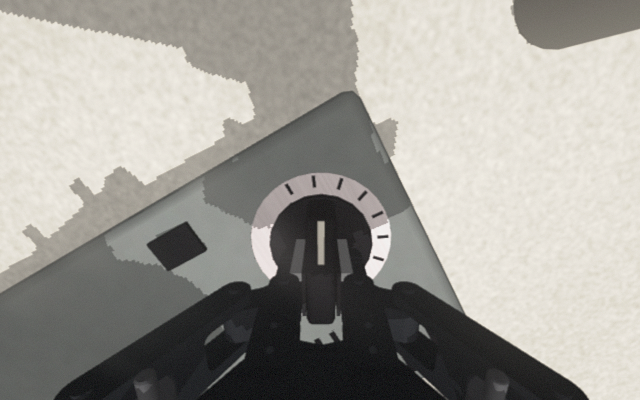

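servo_tool(
  increments=[
    {"dx":0,"dy":0,"dz":0,"ax":0,"ay":0,"az":-0.11,"claw":1},
    {"dx":0,"dy":0,"dz":0,"ax":0,"ay":0,"az":-0.22,"claw":1},
    {"dx":0,"dy":0,"dz":0,"ax":0,"ay":0,"az":-0.33,"claw":1},
    {"dx":0,"dy":0,"dz":0,"ax":0,"ay":0,"az":-0.44,"claw":1},
    {"dx":0,"dy":0,"dz":0,"ax":0,"ay":0,"az":-0.55,"claw":1},
    {"dx":0,"dy":0,"dz":0,"ax":0,"ay":0,"az":-0.66,"claw":1},
    {"dx":0,"dy":0,"dz":0,"ax":0,"ay":0,"az":-0.77,"claw":1},
    {"dx":0,"dy":0,"dz":0,"ax":0,"ay":0,"az":-0.88,"claw":1},
  ],
)

```text
clock: 16.58
eef_pos: [575.0, 236.7, 71.8]
tool_rot: [-1.57, -0.002, -1.281]
force: [-1.9, -3.1, 8.7]
width: 14.0
```

servo_tool(
  increments=[
    {"dx":0,"dy":0,"dz":0,"ax":0,"ay":0,"az":-0.11,"claw":1},
    {"dx":0,"dy":0,"dz":0,"ax":0,"ay":0,"az":-0.22,"claw":1},
    {"dx":0,"dy":0,"dz":0,"ax":0,"ay":0,"az":-0.33,"claw":1},
    {"dx":0,"dy":0,"dz":0,"ax":0,"ay":0,"az":-0.44,"claw":1},
    {"dx":0,"dy":0,"dz":0,"ax":0,"ay":0,"az":-0.55,"claw":1},
    {"dx":0,"dy":0,"dz":0,"ax":0,"ay":0,"az":-0.66,"claw":1},
    {"dx":0,"dy":0,"dz":0,"ax":0,"ay":0,"az":-0.77,"claw":1},
    {"dx":0,"dy":0,"dz":0,"ax":0,"ay":0,"az":-0.77,"claw":1},
  ],
)

```text
clock: 17.25
eef_pos: [574.7, 236.6, 71.7]
tool_rot: [-1.569, -0.002, -2.05]
force: [-2.1, -3.7, 9.8]
width: 13.8
```

```bash
python3 -c "
from st import *
st,R,rv=rel();print(st['qpos'],st['eef_pos'],st['tool_rot'],st['force'],st['torque'],st['width'])
d=grab('wrist','w24')
"
```

```text
[-0.11  0.85 -0.55  1.72  0.61  0.76 -1.44] [574.66 236.63  71.73] [-1.57 -0.   -2.05] [-2.09 -3.73  9.84] [-0.81  0.45 -0.03] 13.840141647851977
```

View pics/w24.png

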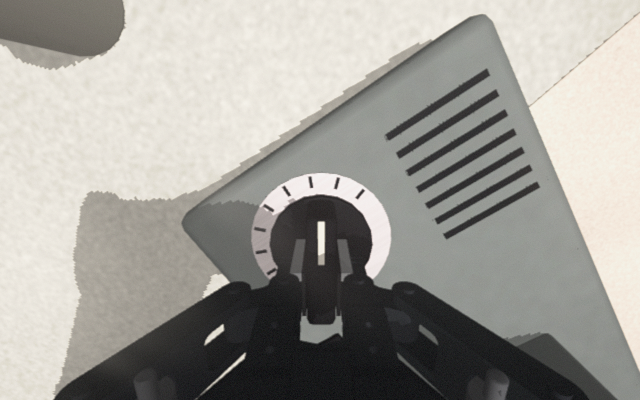

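servo_tool(
  increments=[
    {"dx":0,"dy":0,"dz":0,"ax":0,"ay":0,"az":-0.1,"claw":1},
    {"dx":0,"dy":0,"dz":0,"ax":0,"ay":0,"az":-0.2,"claw":1},
    {"dx":0,"dy":0,"dz":0,"ax":0,"ay":0,"az":-0.3,"claw":1},
    {"dx":0,"dy":0,"dz":0,"ax":0,"ay":0,"az":-0.4,"claw":1},
    {"dx":0,"dy":0,"dz":0,"ax":0,"ay":0,"az":-0.45,"claw":1},
    {"dx":0,"dy":0,"dz":0,"ax":0,"ay":0,"az":-0.5,"claw":1},
    {"dx":0,"dy":0,"dz":0,"ax":0,"ay":0,"az":-0.5,"claw":1},
  ],
)

```text
clock: 17.88
eef_pos: [574.5, 236.8, 71.7]
tool_rot: [-1.57, -0.0, -2.548]
force: [-2.3, -3.7, 10.3]
width: 13.9
```

```bash
python3 -c "
from st import *
st,R,rv=rel();print(st['qpos'],st['eef_pos'],st['tool_rot'],st['force'],st['torque'],st['width'])
d=grab('wrist','w25');crop(d,220,140,200,150,3.5,'c25.png')
"
```

```text
[-0.19  0.82 -0.42  1.72  0.48  0.71 -1.83] [574.48 236.78  71.73] [-1.57 -0.   -2.55] [-2.34 -3.7  10.28] [-0.79  0.54 -0.05] 13.908386627469536
```

View pics/c25.png

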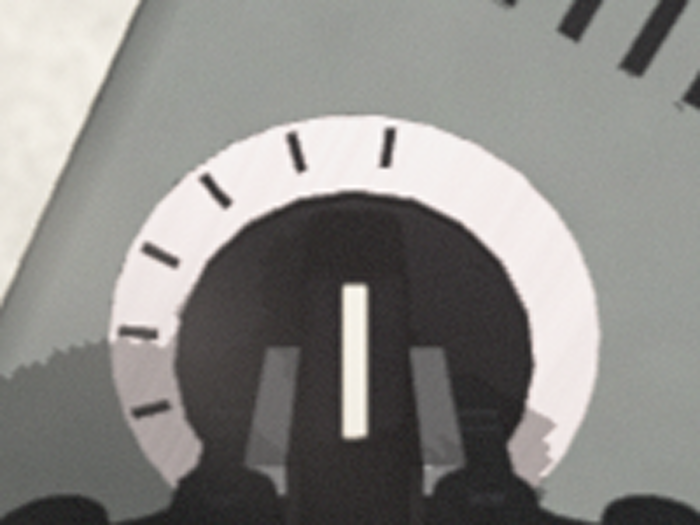

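servo_tool(
  increments=[
    {"dx":0,"dy":0,"dz":0,"ax":0,"ay":0,"az":-0.05,"claw":1},
    {"dx":0,"dy":0,"dz":0,"ax":0,"ay":0,"az":-0.1,"claw":1},
    {"dx":0,"dy":0,"dz":0,"ax":0,"ay":0,"az":-0.14,"claw":1},
    {"dx":0,"dy":0,"dz":0,"ax":0,"ay":0,"az":-0.14,"claw":1},
  ],
)

```text
clock: 18.27
eef_pos: [574.4, 236.8, 71.7]
tool_rot: [-1.57, -0.0, -2.687]
force: [-2.1, -3.1, 9.8]
width: 13.9
```

```bash
python3 -c "
from st import *
st,R,rv=rel();print(st['qpos'],st['tool_rot'],st['force'],st['torque'],st['tau'])
"
```

```text
[-0.21  0.81 -0.38  1.72  0.44  0.69 -1.94] [-1.57 -0.   -2.69] [-2.07 -3.09  9.84] [-0.83  0.59 -0.08] [ -1.43 -52.9   -5.8  -13.45  -0.17  -1.53  -0.25]
```

servo_tool(
  increments=[
    {"dx":0,"dy":0,"dz":0,"ax":0,"ay":0,"az":-0.04,"claw":1},
    {"dx":0,"dy":0,"dz":0,"ax":0,"ay":0,"az":-0.08,"claw":1},
    {"dx":0,"dy":0,"dz":0,"ax":0,"ay":0,"az":-0.08,"claw":1},
  ],
)

```text
clock: 18.52
eef_pos: [574.4, 236.9, 71.8]
tool_rot: [-1.569, 0.0, -2.759]
force: [-1.8, -3.5, 9.7]
width: 14.1
```

```bash
python3 -c "
from st import *
st,R,rv=rel();print(st['qpos'],st['tool_rot'],st['force'],st['torque'],st['tau'])
d=grab('wrist','w26');crop(d,220,140,200,150,3.5,'c26.png')
"
```

```text
[-0.22  0.81 -0.36  1.72  0.42  0.69 -1.99] [-1.57  0.   -2.76] [-1.84 -3.52  9.65] [-1.05  0.55  2.07] [  0.12 -52.55  -4.62 -13.96  -2.02  -1.68  -2.37]
```

View pics/c26.png

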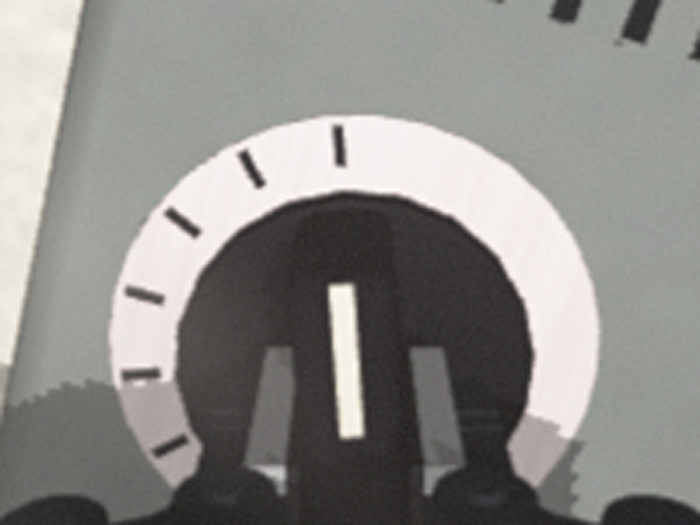

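servo_tool(
  increments=[
    {"dx":0,"dy":0,"dz":0,"ax":0,"ay":0,"az":0,"claw":1},
    {"dx":0,"dy":0,"dz":0,"ax":0,"ay":0,"az":0,"claw":1},
    {"dx":0,"dy":0,"dz":0,"ax":0,"ay":0,"az":0,"claw":1},
    {"dx":0,"dy":0,"dz":0,"ax":0,"ay":0,"az":0,"claw":0},
    {"dx":0,"dy":0,"dz":0,"ax":0,"ay":0,"az":0,"claw":-0.1},
    {"dx":0,"dy":0,"dz":0,"ax":0,"ay":0,"az":0,"claw":-0.1},
    {"dx":0,"dy":0,"dz":0,"ax":0,"ay":0,"az":0,"claw":-0.1},
    {"dx":0,"dy":0,"dz":2,"ax":0,"ay":0,"az":0,"claw":-0.1},
  ],
)

```text
clock: 19.23
eef_pos: [571.8, 236.1, 86.5]
tool_rot: [-1.571, -0.008, -2.767]
force: [-1.3, -0.8, 0.2]
width: 47.2
```

servo_tool(
  increments=[
    {"dx":0,"dy":0,"dz":3,"ax":0,"ay":0,"az":0,"claw":-0.1},
    {"dx":0,"dy":0,"dz":7,"ax":0,"ay":0,"az":0,"claw":-0.1},
    {"dx":0,"dy":0,"dz":11,"ax":0,"ay":0,"az":0,"claw":-0.1},
    {"dx":0,"dy":0,"dz":15,"ax":0,"ay":0,"az":0,"claw":-0.1},
    {"dx":0,"dy":0,"dz":15,"ax":0,"ay":0,"az":0,"claw":-0.1},
    {"dx":0,"dy":0,"dz":15,"ax":0,"ay":0,"az":0,"claw":-0.1},
  ],
)

```text
clock: 19.73
eef_pos: [575.7, 238.3, 242.5]
tool_rot: [-1.572, 0.005, -2.767]
force: [-0.4, 0.3, -0.7]
width: 47.0
```

```bash
python3 -c "
from st import *
st,R,rv=rel();print(st['clock'],st['eef_pos'],st['qpos'],st['force'],st['torque'],st['qd'])
d=grab('wrist','w27');a=grab('scene','s27');b=grab('side','d27')
crop(a,320,130,130,110,6,'c27.png');crop(b,190,150,150,180,3.3,'c28.png')
"
```

```text
19.7333 [575.7  238.34 242.46] [-0.16  0.61 -0.45  1.58  0.3   1.02 -1.9 ] [-0.36  0.32 -0.72] [0.01 0.02 0.03] [-0.01  0.05  0.02  0.06  0.01 -0.01 -0.  ]
```

View pics/w27.png

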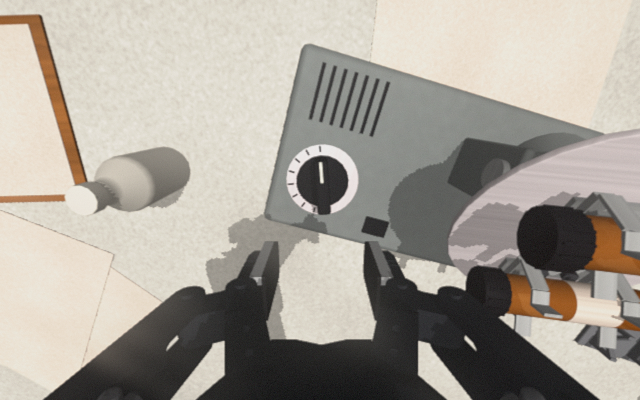

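View pics/c27.png

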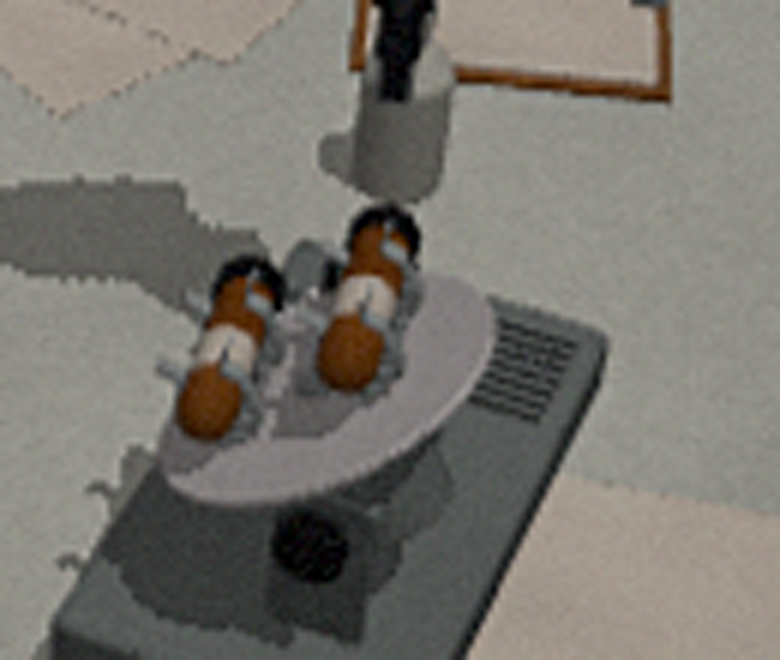

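View pics/c28.png

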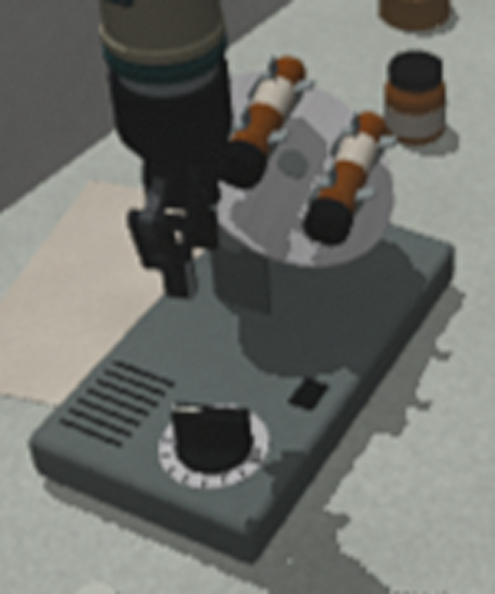

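servo_tool(
  increments=[
    {"dx":0,"dy":0,"dz":0,"ax":0,"ay":0,"az":0,"claw":-0.1},
    {"dx":0,"dy":0,"dz":0,"ax":0,"ay":0,"az":0,"claw":-0.1},
  ],
)

```text
clock: 20.05
eef_pos: [573.6, 236.9, 238.1]
tool_rot: [-1.572, -0.003, -2.767]
force: [0.2, 0.3, -0.8]
width: 46.5
```

```bash
python3 -c "
from cell import *
print(read_state()['force']);print(finish_job())"
```

```text
[ 0.23004171  0.30742164 -0.77706633]
the job is handed in; nothing more can be done
None
```

The amber tube from the cradle is in the empty clips and released, the timer is wound to its stop, and I handed the job in at about 20 s. No verdict was reported.

- **Tube:** I pressed it straight in along the disc's normal until it stopped on the saddles. The highest push read was about 18 N, and the calculated stop was 1.8 mm below the stated station point. I kept my grip for another 0.35 s before opening. The pictures after release show the tube parallel to the loaded one, with all four jaws closed over it.
- **Timer:** one continuous grip, turned 2.76 rad clockwise in several moves, until the wrist torque jumped to about 2 N m. In the last picture the white mark stands on the last dial tick.
- **At the end:** the arm hung clear above the mixer with contact forces under 1 N. The white bottle and amber jar look unmoved. I did not check the white jar again in the final pictures, but the arm never came near it.
- **Disagreements:**
  - The scene and side cameras differed by about 10 mm in x on the cradle.
  - The knob position worked out from the disc fit was about 6 mm off in x from the direct view.
  - I used the wrist camera's closer measurements both times, and both grips were well centred.

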